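Turn the iced biscuit over with the spatula

TASK

The big iced biscuit lies icing down on the baking mat. Pick up the spatula by its handle, slide the blade under the biscuit's edge and tip it over, low over the mat and touching it with nothing but the spatula, so that it ends flat on the mat with the icing up. Then lay the spatula back with its blade flat and centred on the wooden rest, and leave the muffin, the ramekin and the tape roll where they stand.

Things in the scene. Friction and masses are not known exactly. Their poses are not given: they have to be found in the camera images.
- biscuit_center (a point): Centre (half-way up) of a round biscuit, 110 mm across, 18 mm thick, 0.07 to 0.11 kg, tan with a dark brown iced face. Its z axis points from the icing to the flat tan base: straight up at the start (icing down), straight down when the biscuit is right.
- mat_top (a point): Middle of the upper face of a fixed blue-green silicone mat with a pale border line: 180 mm (its x) by 310 mm (its y), 3 mm thick, its upper face 3 mm above the worktop. The biscuit lies in the half towards the mat's +y; the other half is free to tip it over into. Its silicone grips (friction about 1.1), so the biscuit's far edge mostly acts as a pivot.
- spatula_handle (a point): Place to grip the cranked spatula (0.21 kg), at mid height of its level wooden handle, which is 22 mm wide (spatula y), 24 mm high, and reaches from 30 mm in front of this point to 66 mm behind. x points along the spatula towards the blade's front edge, z up from the blade. This point is 150 mm behind the front edge and 56 mm above the blade's underside.
- spatula_blade (a point): Centre of the spatula's flat steel blade: 100 mm long (spatula x), 80 mm wide (y), 2.5 mm thick; this point is half-way through its thickness. The steel neck rises from its rear edge to the handle. Left on its blade, the spatula stands by itself with the handle clear of the surface.
- spatula_tip (a point): Middle of the blade's front edge, at the level of its underside; 50 mm ahead (spatula x) of the blade's centre.
- rest_top (a point): Middle of the upper face of the dark wooden rest board, fixed: 110 mm (its x) by 90 mm (its y), 12 mm high. At the start the blade lies on it, the handle reaching out over the worktop towards the robot's left (+y).
- muffin_center (a point): Middle of a loose chocolate muffin, about 92 mm across and 95 mm high, to be left alone.
- ramekin_center (a point): Middle of a loose white ramekin, 82 mm across and 48 mm high, to be left alone.
- tape_center (a point): Middle of a loose roll of tan tape lying flat, 76 mm across and 18 mm high, to be left alone.
- biscuit: The same biscuit; origin at the middle of its iced face, axes as for its centre. The iced face is gently domed: it rests on a flat middle 64 mm across, from which the underside rises to a gap of 2.5 mm at 45 mm from the centre and 8 mm at the rim (55 mm), all round; a blade can enter there.
- spatula: The same spatula; origin under the middle of its blade, axes as for its handle.
- spatula_rest: The same wooden rest; origin under its middle.

How it is judged:
On the way, in this order (a step that is already met when the one before it is completed fails the run):
1. the spatula is held and lifted off its rest (contact force between the fingers and spatula above 1 N and contact force between spatula and spatula_rest below 0.02 N and height (world z) of spatula_blade above 0.03 m), for 0.1 s.
2. the held spatula tips the biscuit up on edge (angle between biscuit_center's own z axis and vertical between 0.5 and 2.2 rad and contact force between spatula and biscuit above 0.05 N and contact force between the fingers and spatula above 1 N), for 0.05 s.
3. the biscuit lies flat on the mat, icing up, clear of the spatula (angle between biscuit_center's own z axis and vertical above 3.06 rad and x of biscuit_center in the frame of mat_top between -0.075 and 0.075 m and y of biscuit_center in the frame of mat_top between -0.14 and 0.14 m and height (world z) of biscuit_center below 0.017 m and linear speed of biscuit below 0.03 m/s and contact force between spatula and biscuit below 0.02 N), for 0.3 s.
At the end, for the whole second after the job is handed in: The biscuit lies still and flat on the mat, icing up, its centre within 75 mm (mat x) and 140 mm (mat y) of the mat's middle, clear of the spatula; the spatula lies still, its blade flat (6 degrees) on the rest, blade centre within 25 mm of the rest's middle; both released (all of step 3 and horizontal distance between spatula_blade and rest_top below 0.025 m and angle between spatula_blade's own z axis and vertical below 0.1 rad and height (world z) of spatula_blade between 0.011 and 0.018 m and linear speed of spatula below 0.03 m/s); the robot touches nothing.
It fails at once if the robot itself touches the biscuit (only the spatula may) (contact force between any of the fingers, the arm and biscuit above 0.3 N).
It fails at once if the biscuit's centre is raised more than 120 mm above the worktop (height (world z) of biscuit_center above 0.12 m).
It fails at once if the muffin, ramekin or tape roll is moved more than 30 mm (distance of any of muffin_center, ramekin_center, tape_center from where it was at the start of the episode above 0.03 m).
It also fails if it takes over 64 s, if anything falls off the work surface, if the arm or the gripper's body presses on something with over 40 N, if the wrist force passes 120 N, or if a joint passes its speed limit or range.

ROBOT

A 7-joint arm with a two-finger parallel gripper is mounted at the origin on a cart in front of the work surface, level with it; the furniture and walls round the work are solid. World frame = base frame: x ahead of the robot, y to its left, z up, the work surface at z = 0. Lengths are in m, angles in rad, forces in N, time in s.
With the tool pointing down it reaches from about 0.425 to 0.8 m from the base axis. Payload 8.3 kg.
Tool frame: the origin (TCP) lies at the very end of the fingers, on their centre line; the grasp point (between the pads) lies 19 mm behind it; y points along the fingers, z is the direction in which the jaws open and shut, and the axes are right-handed (so a half turn about y gives the same grasp; the last joint's range is limited). The gripper opens to 85 mm and grips with 20 to 120 N. Pads are 22 mm wide; open, the fingers measure 114 mm over their backs; the gripper's body (76 mm by 85 mm) begins 54 mm behind the grasp point. The pads swing forward as they close: fully open they stand 13 mm farther back than shut.
Start: joints at [1.057, 0.383, 0.016, 1.37, -0.006, 1.388, -0.046], TCP at [0.272, -0.563, 0.231] pointing down, gripper open.
Joint ranges: [-2.95, 2.95], [-0.25, 2.06], [-1.52, 1.56], [0.18, 2.33], [-1.44, 4.58], [0.02, 2.06], [-3.01, 3.01]. Speed limits (rad/s): [2.39, 2.39, 3.01, 3.01, 3.14, 3.14, 3.14].

INTERFACE

Orientations are given as a unit quaternion [x, y, z, w].
In Python, from station import readout, capture, robot gives the robot as it stands.
- The arm moves only by the tool move_arm, never from a script. Its argument "targets" is a list of rows, each a list of 7 numbers: the shift along the tool's x, y, z in mm, then the turn, a rotation vector about the tool's x, y, z in rad, then the gripper's target within -1 to 1 (fully open at 1, half-way at 0, shut at -1). In form: [[tx, ty, tz, wx, wy, wz, claw], ...]. A call has 1 to 5 rows; each row shifts and turns the pose as measured when the row begins, along the tool's axes as they then stand; what a row does not reach is not made up. A row lasts 1/12 s, in which the tool goes at most 41.7 mm and 7.16 degrees, less where a joint would pass 70% of its speed; a pose out of reach is approached as far as the arm can. A call with a gripper value outside its range is refused whole. The fingers move at their own pace and stop on an object; "grip_force" is the grip in N (left out, the last holds). Time passes only in rows, so rows that do not move let the fingers close. It gives the time, the measured TCP pose, the force and the opening at its end, in the units of the state.
- readout.get_obs(): the state, without advancing time (a new reading comes with each control period).
- capture(name): name is "side" or "top"; returns a dict with "color" (420x560x3 uint8, blue, green, red), "fx", "fy", "cx", "cy" (pixels), "distortion" ([k1, k2, p1, p2, k3] as OpenCV has them; the pictures are not rectified), "xyz" and "attitude" of the camera in the world. Camera axes: x right, y down, z forward; pixel columns grow to the right and rows downward; lengths in m; the calibration is good to about 2 mm. A picture is of the moment at which its call begins. There is no depth.
- robot.close_job(): hands the job in, once; it reports no verdict.
The state is a dict: "t": time; "qpos": joint angles; "qvel": joint speeds; "effort": joint torques, N m; "eef_pos": TCP position; "eef_rot": TCP orientation; "ft_force": force on the tool from outside, world axes, zero at the start; "torque": the same for the moment, N m; "finger_gap": finger opening in m.
Only numpy, scipy, OpenCV 4.12 (cv2) and the standard library are available. Lean on these libraries where they do the work, as an engineer would, in place of code of your own. Each camera call takes 0.05 s, during which the arm holds its last target.

## Working session

There is one attempt and no reset: what is moved stays moved. The work goes in short steps, Python scripts to look and compute and a tool call to move; the robot and the scene stay as the last step left them, time stands still between calls to the robot, and variables do not carry over. Pictures are saved under pics/ and viewed, and the job is handed in when it is done.

Besides the shell and the picture viewer there is one more tool, called after ">>>" as a command line: name --pt "numbers of a row" for each row, then --argument value for the rest. move_arm: Moves the arm, as the interface text tells. Its arguments: {"type":"object","properties":{"targets":{"type":"array"},"grip_force":{"type":"number"}},"required":["targets"]}

```bash
ls; mkdir -p pics
python3 - <<'E'
from station import readout, capture, robot
import cv2,numpy as np
o=readout.get_obs();print({k:np.round(v,4).tolist() for k,v in o.items()})
for n in("top","side"):
    c=capture(n);cv2.imwrite(f"pics/{n}0.png",c["color"]);print({k:v for k,v in c.items() if k!="color"})
E
```

```text
pics
{'t': 0.0, 'qpos': [1.0571, 0.3842, 0.0164, 1.3711, -0.0063, 1.3882, -0.0465], 'qvel': [0.0011, -0.0008, -0.0013, -0.001, -0.0006, -0.0008, -0.0009], 'effort': [-0.0001, -62.7608, 0.8438, -37.1826, 0.0163, 0.0143, -0.0], 'eef_pos': [0.2721, -0.5621, 0.2303], 'eef_rot': [-0.1582, 0.6899, -0.6885, 0.1579], 'ft_force': [-0.3998, 0.0919, -0.1534], 'torque': [0.032, 0.013, 0.017], 'finger_gap': 0.0853}
{'fx': 458.6528260239305, 'fy': 458.6528260239305, 'cx': 284.7182414566997, 'cy': 211.56227319326138, 'distortion': array([-0.04379881,  0.        ,  0.        ,  0.        ,  0.        ]), 'xyz': array([0.22258378, 0.04825238, 1.54238351]), 'attitude': array([-0.70223648,  0.70544759, -0.07283416,  0.06247245])}
{'fx': 464.83262999549515, 'fy': 464.83262999549515, 'cx': 276.1925355188956, 'cy': 208.46811445427744, 'distortion': array([-0.04527852,  0.        ,  0.        ,  0.        ,  0.        ]), 'xyz': array([-0.24974258,  1.44758479,  1.07173055]), 'attitude': array([-0.21510359,  0.84846587, -0.47043032,  0.11194383])}
```

View pics/top0.png

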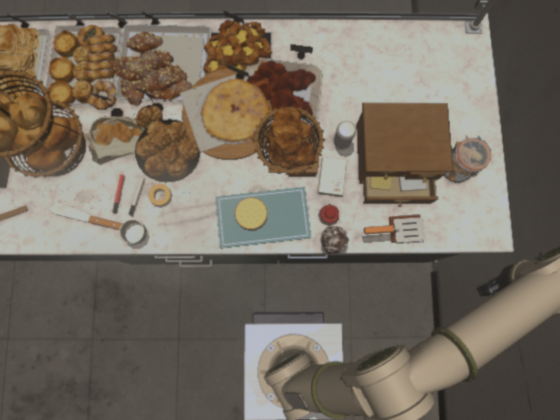

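View pics/side0.png

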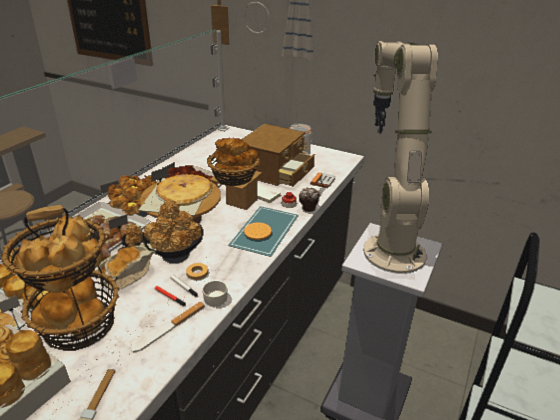

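```bash
cat > h.py <<'E'
from station import readout, capture, robot
import cv2,numpy as np
from scipy.spatial.transform import Rotation as R
np.set_printoptions(precision=4,suppress=True)
def pix2w(c,uv,z):
    K=np.array([[c["fx"],0,c["cx"]],[0,c["fy"],c["cy"]],[0,0,1]])
    p=cv2.undistortPoints(np.array(uv,float).reshape(-1,1,2),K,c["distortion"]).reshape(-1,2)
    d=R.from_quat(c["attitude"]).apply(np.c_[p,np.ones(len(p))])
    return c["xyz"]+d*((z-c["xyz"][2])/d[:,2])[:,None]
def w2pix(c,P):
    K=np.array([[c["fx"],0,c["cx"]],[0,c["fy"],c["cy"]],[0,0,1]])
    r=R.from_quat(c["attitude"]).inv(); 
    return cv2.projectPoints(np.array(P,float).reshape(-1,3),r.as_rotvec(),-r.apply(c["xyz"]),K,c["distortion"])[0].reshape(-1,2)
def crop(c,name,x0,y0,x1,y1,s):
    im=cv2.resize(c["color"][y0:y1,x0:x1],None,fx=s,fy=s,interpolation=cv2.INTER_CUBIC)
    cv2.imwrite(name,im)
def state():
    o=readout.get_obs(); M=R.from_quat(o["eef_rot"]).as_matrix()
    print("t",o["t"],"pos",np.array(o["eef_pos"]),"gap",o["finger_gap"],"F",np.array(o["ft_force"]));print(M);print("q",np.array(o["qpos"]));return o,M
E
python3 - <<'E'
from h import *
c=capture("top")
crop(c,"pics/t1.png",210,180,320,255,7)
crop(c,"pics/t2.png",315,195,445,260,6)
c=capture("side")
crop(c,"pics/s1.png",220,160,350,260,6)
state()
E
```

```text
t 0.2 pos [ 0.2722 -0.5623  0.2306] gap 0.08549330387976714 F [-0.2814  0.2649 -0.7996]
[[-0.9001 -0.0006  0.4357]
 [-0.4357  0.0011 -0.9001]
 [ 0.     -1.     -0.0013]]
q [ 1.0571  0.3839  0.0164  1.3707 -0.0063  1.3882 -0.0465]
```

View pics/t1.png

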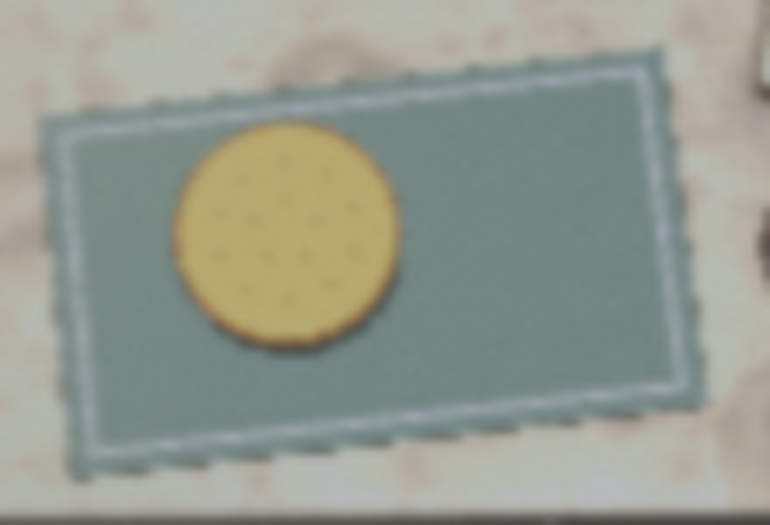

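View pics/t2.png

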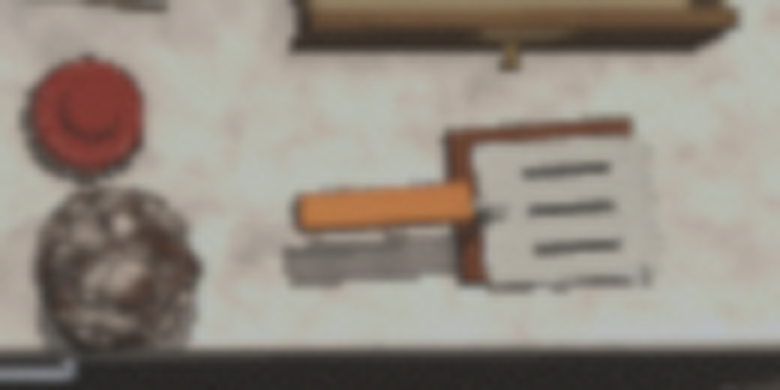

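View pics/s1.png

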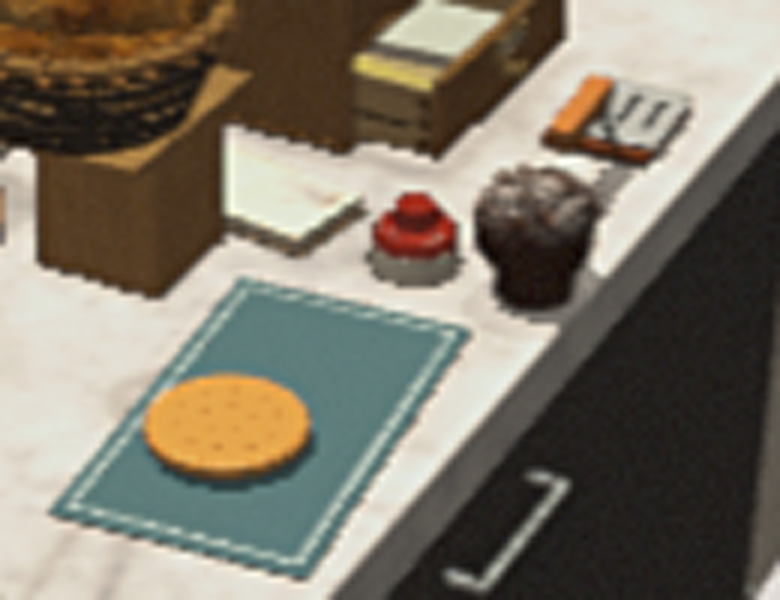

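Run:
```python
from h import *
c=capture("top")
t1=lambda p:np.array(p,float)/7+[210,180]
t2=lambda p:np.array(p,float)/6+[315,195]
m=pix2w(c,t1([(43,118),(662,50),(705,405),(75,478)]),.003);print("mat",m,m.mean(0))
e=m[1]-m[0];print("mat -y dir",np.degrees(np.arctan2(e[1],e[0])),np.linalg.norm(e),np.linalg.norm(m[3]-m[0]))
print("biscuit",pix2w(c,t1([(288,234),(173,234),(402,234),(288,122),(288,347)]),.020))
print("handle top ends L,R",pix2w(c,t2([(298,196),(300,230),(472,183),(473,218)]),.012+.068))
print("blade",pix2w(c,t2([(473,150),(640,140),(650,278),(488,287),(523,174),(610,168),(532,252),(620,245)]),.0145))
print("rest",pix2w(c,t2([(447,130),(630,120),(460,284)]),.012))
print("muffin",pix2w(c,t2([(120,270),(45,270),(197,270)]),.07),"red",pix2w(c,t2([(85,115)]),.04), "drawer knob",pix2w(c,t2([(510,65),(295,50),(735,20)]),[.05]))
print("edge",pix2w(c,[(300,253),(420,250)],0))
```

```text
mat [[ 0.5735  0.2601  0.003 ]
 [ 0.607  -0.0445  0.003 ]
 [ 0.4303 -0.0628  0.003 ]
 [ 0.3961  0.2408  0.003 ]] [0.5017 0.0984 0.003 ]
mat -y dir -83.71074970962648 0.3064076664051085 0.1784366924415161
biscuit [[0.5119 0.1384 0.02  ]
 [0.5121 0.1938 0.02  ]
 [0.5117 0.0834 0.02  ]
 [0.5672 0.1388 0.02  ]
 [0.4568 0.1379 0.02  ]]
handle top ends L,R [[ 0.4523 -0.2328  0.08  ]
 [ 0.4338 -0.2331  0.08  ]
 [ 0.4591 -0.3278  0.08  ]
 [ 0.4399 -0.3274  0.08  ]]
blade [[ 0.4886 -0.3462  0.0145]
 [ 0.494  -0.4423  0.0145]
 [ 0.415  -0.4431  0.0145]
 [ 0.4104 -0.3507  0.0145]
 [ 0.4747 -0.374   0.0145]
 [ 0.4779 -0.4241  0.0145]
 [ 0.4301 -0.3768  0.0145]
 [ 0.4338 -0.4271  0.0145]]
rest [[ 0.5006 -0.3325  0.012 ]
 [ 0.506  -0.4381  0.012 ]
 [ 0.4125 -0.3356  0.012 ]]
muffin [[ 0.4139 -0.1366  0.07  ]
 [ 0.4141 -0.096   0.07  ]
 [ 0.4137 -0.1783  0.07  ]] red [[ 0.5047 -0.1231  0.04  ]] drawer knob [[ 0.5304 -0.3603  0.05  ]
 [ 0.5393 -0.2401  0.05  ]
 [ 0.5559 -0.4893  0.05  ]]
edge [[ 0.3794 -0.026   0.    ]
 [ 0.3873 -0.4345  0.    ]]
```

```bash
cat >> h.py <<'E'
def plan(pos,d,n,claw,pitch=0):
    o=readout.get_obs(); p=np.array(o["eef_pos"]); r=R.from_quat(o["eef_rot"])
    d=np.array([d[0],d[1],0.]);d/=np.linalg.norm(d); y=np.array([0,0,-1.]); z=np.cross(d,y)
    T=R.from_matrix(np.c_[d,y,z])*R.from_rotvec([0,0,pitch])
    rv=(r.inv()*T).as_rotvec(); dp=(np.array(pos)-p)/n
    print("t",o["t"],"dp",np.array(pos)-p,"rv",rv,"F",np.array(o["ft_force"]),"gap",o["finger_gap"])
    for i in range(n):
        ri=r*R.from_rotvec(rv*i/n); s=ri.inv().apply(dp)*1000
        print([round(float(v),1) for v in s]+[round(float(v),4) for v in rv/n]+[claw])
E
python3 - <<'E'
from h import *
plan([.4474,-.298,.20],[.067,-.998],10,1)
E
```

```text
t 0.25 dp [ 0.1751  0.2643 -0.0308] rv [ 0.0008 -1.1869 -0.0006] F [0.7801 0.2301 0.3752] gap 0.08519645522369888
[-27.3, 3.1, -16.2, 0.0001, -0.1187, -0.0001, 1]
[-29.0, 3.1, -12.8, 0.0001, -0.1187, -0.0001, 1]
[-30.3, 3.1, -9.3, 0.0001, -0.1187, -0.0001, 1]
[-31.2, 3.1, -5.6, 0.0001, -0.1187, -0.0001, 1]
[-31.6, 3.1, -1.9, 0.0001, -0.1187, -0.0001, 1]
[-31.7, 3.1, 1.9, 0.0001, -0.1187, -0.0001, 1]
[-31.2, 3.1, 5.6, 0.0001, -0.1187, -0.0001, 1]
[-30.3, 3.1, 9.3, 0.0001, -0.1187, -0.0001, 1]
[-29.0, 3.1, 12.8, 0.0001, -0.1187, -0.0001, 1]
[-27.3, 3.1, 16.1, 0.0001, -0.1187, -0.0001, 1]
```

>>> move_arm --pt "-27 3 -16 0 -0.119 0 1" --pt "-29 3 -13 0 -0.119 0 1" --pt "-30 3 -9 0 -0.119 0 1" --pt "-31 3 -6 0 -0.119 0 1" --pt "-32 3 -2 0 -0.119 0 1"

```text
t: 0.67
eef_pos: [0.3536, -0.4331, 0.2137]
eef_rot: [-0.357, 0.612, -0.612, 0.352]
ft_force: [0.0, -0.6, -0.1]
finger_gap: 0.0854
```

>>> move_arm --pt "-32 3 2 0 -0.119 0 1" --pt "-31 3 6 0 -0.119 0 1" --pt "-30 3 9 0 -0.119 0 1" --pt "-29 3 13 0 -0.119 0 1" --pt "-27 3 16 0 -0.119 0 1"

```text
t: 1.08
eef_pos: [0.4417, -0.293, 0.1973]
eef_rot: [0.528, -0.474, 0.473, -0.523]
ft_force: [-0.3, -0.4, -0.5]
finger_gap: 0.0854
```

Run:
```python
from h import *
state()
plan([.4474,-.298,.11],[.067,-.998],5,1)
c=capture("top");crop(c,"pics/t3.png",300,180,450,280,5)
```

```text
t 1.0833 pos [ 0.4417 -0.293   0.1973] gap 0.08539180082856809 F [-0.2952 -0.3865 -0.4556]
[[ 0.1043 -0.0051  0.9945]
 [-0.9945 -0.0038  0.1043]
 [ 0.0032 -1.     -0.0055]]
q [ 0.8003  0.2191 -0.3243  1.6695  0.0786  1.2678  0.564 ]
t 1.0833 dp [ 0.0057 -0.005  -0.0873] rv [0.0054 0.0374 0.0033] F [-0.2952 -0.3865 -0.4556] gap 0.08539180082856809
[1.1, 17.5, 1.1, 0.0011, 0.0075, 0.0007, 1]
[1.1, 17.5, 1.1, 0.0011, 0.0075, 0.0007, 1]
[1.1, 17.5, 1.1, 0.0011, 0.0075, 0.0007, 1]
[1.1, 17.5, 1.1, 0.0011, 0.0075, 0.0007, 1]
[1.1, 17.5, 1.1, 0.0011, 0.0075, 0.0007, 1]
```

View pics/t3.png

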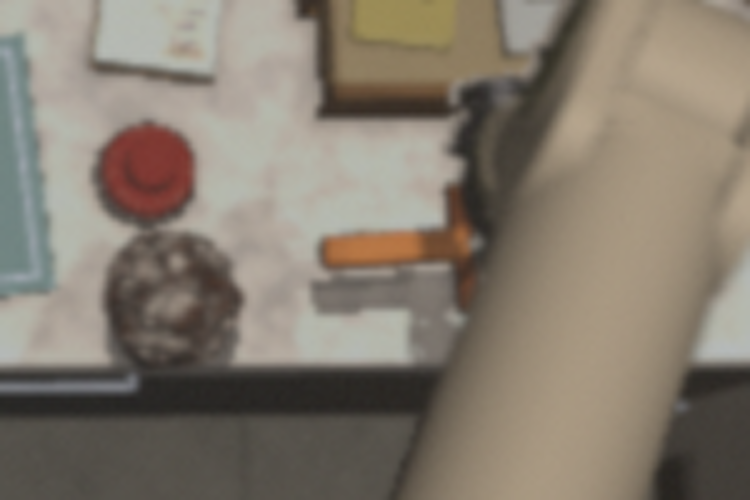

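>>> move_arm --pt "1 17 1 0.001 0.0075 0.001 1" --pt "1 17 1 0.001 0.0075 0.001 1" --pt "1 17 1 0.001 0.0075 0.001 1" --pt "1 17 1 0.001 0.0075 0.001 1" --pt "1 17 1 0.001 0.0075 0.001 1"

```text
t: 1.55
eef_pos: [0.4573, -0.2853, 0.1136]
eef_rot: [-0.521, 0.473, -0.478, 0.526]
ft_force: [0.4, -0.7, 0.3]
finger_gap: 0.0857
```

Run:
```python
from h import *
plan([.4474,-.298,.049],[.067,-.998],5,1)
c=capture("side");crop(c,"pics/s3.png",280,120,380,220,6)
c=capture("top");crop(c,"pics/t4.png",300,180,450,280,5)
```

```text
t 1.55 dp [-0.0099 -0.0127 -0.0646] rv [-0.0097  0.0286 -0.001 ] F [ 0.4474 -0.7372  0.2639] gap 0.08573115646893048
[2.3, 12.9, -2.3, -0.0019, 0.0057, -0.0002, 1]
[2.4, 12.9, -2.3, -0.0019, 0.0057, -0.0002, 1]
[2.4, 12.9, -2.3, -0.0019, 0.0057, -0.0002, 1]
[2.4, 12.9, -2.2, -0.0019, 0.0057, -0.0002, 1]
[2.4, 12.9, -2.2, -0.0019, 0.0057, -0.0002, 1]
```

View pics/s3.png

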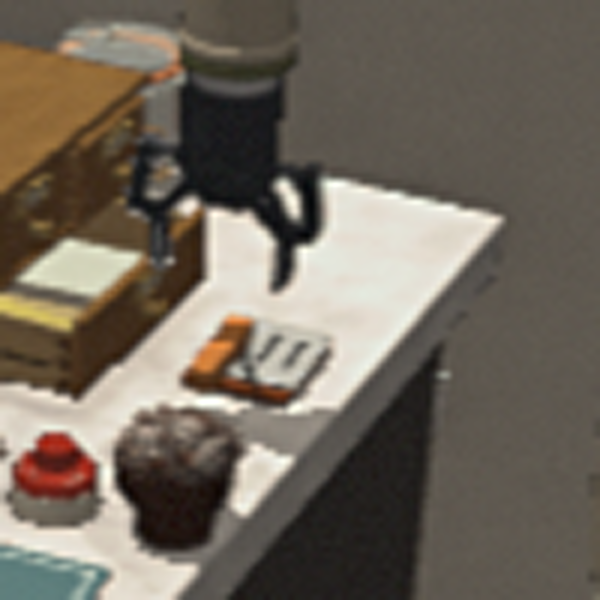

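>>> move_arm --pt "6 0 -5 -0.005 0.014 0 1" --pt "6 0 -5 -0.005 0.014 0 1" --pt "0 10 0 0 0 0 1" --pt "0 15 0 0 0 0 1" --pt "0 0 0 0 0 0 1"

```text
t: 2.07
eef_pos: [0.4463, -0.3017, 0.0894]
eef_rot: [0.516, -0.485, 0.484, -0.515]
ft_force: [-1.2, -0.5, -0.5]
finger_gap: 0.0854
```

Run:
```python
from h import *
plan([.4474,-.298,.049],[.067,-.998],3,1)
```

```text
t 2.0667 dp [ 0.0011  0.0037 -0.0404] rv [ 0.002  -0.0056  0.0002] F [-1.1733 -0.4797 -0.4985] gap 0.08535181408800155
[-1.2, 13.5, 0.5, 0.0007, -0.0019, 0.0001, 1]
[-1.2, 13.5, 0.5, 0.0007, -0.0019, 0.0001, 1]
[-1.2, 13.5, 0.5, 0.0007, -0.0019, 0.0001, 1]
```

>>> move_arm --pt "-1 13 0.5 0 -0.002 0 1" --pt "-1 14 0.5 0 -0.002 0 1" --pt "-1 13 0.5 0 -0.002 0 1" --pt "0 0 0 0 0 0 1"

```text
t: 2.4
eef_pos: [0.4488, -0.3011, 0.0514]
eef_rot: [0.516, -0.482, 0.485, -0.516]
ft_force: [-0.7, -0.2, -0.1]
finger_gap: 0.0853
```

Run:
```python
from h import *
plan([.4474,-.298,.049],[.067,-.998],1,1)
c=capture("side");crop(c,"pics/s4.png",290,140,360,200,10)
c=capture("top");crop(c,"pics/t4.png",330,180,450,270,6)
```

```text
t 2.4 dp [-0.0014  0.0031 -0.0024] rv [-0.002  -0.002   0.0042] F [-0.6545 -0.19   -0.1004] gap 0.0852621503353668
[-3.2, 2.4, -1.2, -0.002, -0.002, 0.0042, 1]
```

View pics/s4.png

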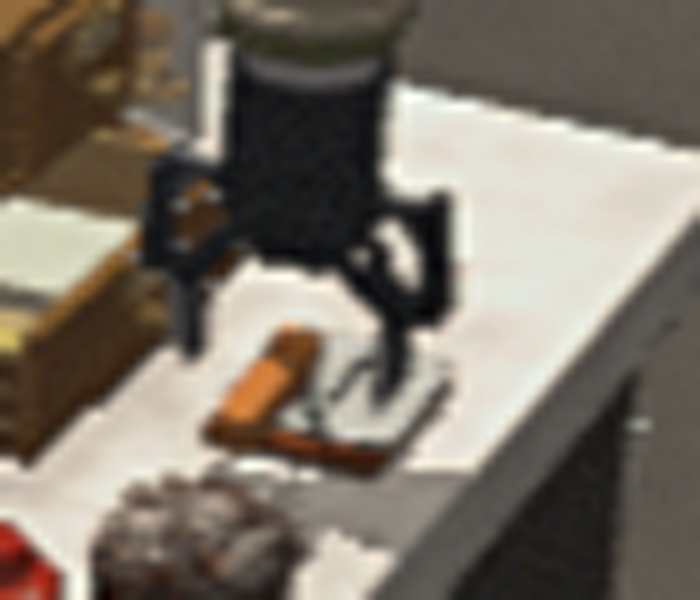

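View pics/t4.png

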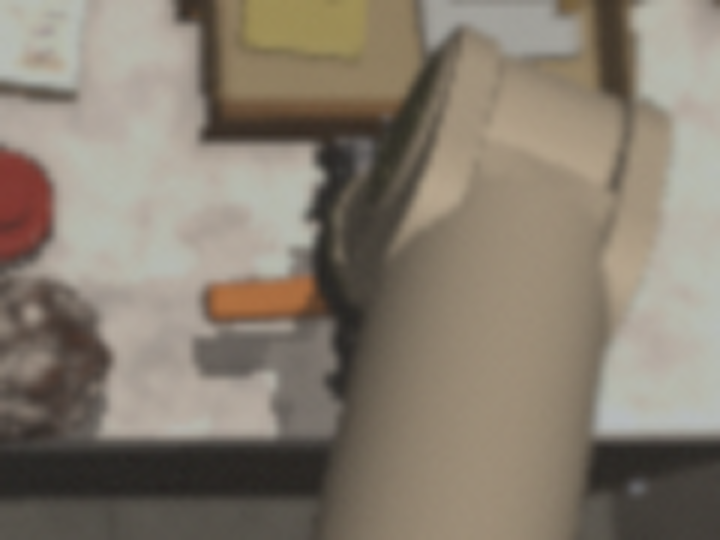

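>>> move_arm --pt "-3 2 -1 -0.002 -0.002 0.004 1" --pt "0 0 0 0 0 0 -1" --pt "0 0 0 0 0 0 -1" --pt "0 0 0 0 0 0 -1" --pt "0 0 0 0 0 0 -1" --grip_force 90

```text
t: 2.92
eef_pos: [0.4508, -0.3004, 0.0559]
eef_rot: [-0.516, 0.48, -0.486, 0.517]
ft_force: [0.3, 0.5, -0.3]
finger_gap: 0.0385
```

>>> move_arm --pt "0 0 0 0 0 0 -1" --pt "0 0 0 0 0 0 -1" --pt "0 0 0 0 0 0 -1" --pt "0 0 0 0 0 0 -1" --pt "0 0 0 0 0 0 -1"

```text
t: 3.33
eef_pos: [0.4512, -0.3007, 0.0567]
eef_rot: [-0.516, 0.479, -0.487, 0.517]
ft_force: [-0.3, 0.7, -0.2]
finger_gap: 0.0202
```

Run:
```python
from h import *
plan([.4474,-.298,.049],[.067,-.998],1,1)
c=capture("side");crop(c,"pics/s5.png",290,140,360,200,10)
```

```text
t 3.3333 dp [-0.0038  0.0027 -0.0077] rv [-0.0081 -0.0007  0.0065] F [-0.3089  0.6805 -0.1574] gap 0.020199938098565528
[-3.0, 7.6, -3.7, -0.0081, -0.0007, 0.0065, 1]
```

View pics/s5.png

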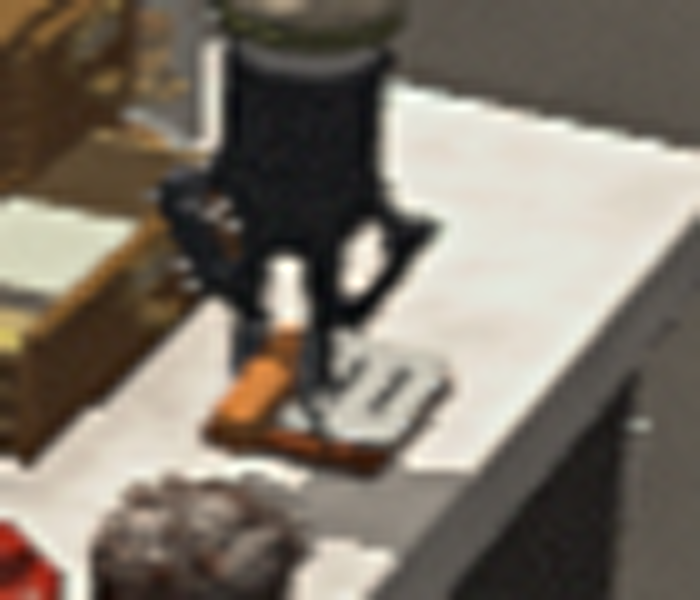

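>>> move_arm --pt "0 0 0 0 0 0 0.2" --pt "0 1 0 0 0 0 0.2" --pt "-1 5 -2 -0.004 0 0.003 0.2" --pt "-1 5 -2 -0.004 0 0.003 0.2" --pt "0 2 0 0 0 0 0.2"

```text
t: 3.8
eef_pos: [0.4469, -0.299, 0.0427]
eef_rot: [0.516, -0.483, 0.483, -0.516]
ft_force: [0.5, 0.2, -0.1]
finger_gap: 0.0514
```

Run:
```python
from h import *
plan([.4474,-.298,.049],[.067,-.998],1,1)
```

```text
t 3.8 dp [0.0005 0.001  0.0063] rv [ 0.0004 -0.0008  0.0003] F [ 0.5359  0.2334 -0.0728] gap 0.05144162041154873
[-1.0, -6.3, 0.6, 0.0004, -0.0008, 0.0003, 1]
```

>>> move_arm --pt "0 0 0 0 0 0 -1" --pt "0 0 0 0 0 0 -1" --pt "0 0 0 0 0 0 -1" --pt "0 0 0 0 0 0 -1" --pt "0 0 0 0 0 0 -1"

```text
t: 4.22
eef_pos: [0.4466, -0.2991, 0.0419]
eef_rot: [0.517, -0.484, 0.483, -0.516]
ft_force: [-0.4, -0.1, -0.7]
finger_gap: 0.021
```

>>> move_arm --pt "0 0 0 0 0 0 -1" --pt "0 0 0 0 0 0 -1" --pt "0 0 0 0 0 0 -1" --pt "0 0 0 0 0 0 -1"

```text
t: 4.55
eef_pos: [0.4466, -0.2991, 0.0419]
eef_rot: [0.516, -0.484, 0.483, -0.516]
ft_force: [0.9, -0.5, -0.5]
finger_gap: 0.0206
```

Run:
```python
from h import *
state()
plan([.4474,-.298,.049],[.067,-.998],1,1)
```

```text
t 4.55 pos [ 0.4466 -0.2991  0.0419] gap 0.020647310281061888 F [ 0.9009 -0.5044 -0.4656]
[[ 0.066  -0.001   0.9978]
 [-0.9978  0.0001  0.066 ]
 [-0.0001 -1.     -0.001 ]]
q [ 0.7786  0.393  -0.3004  1.8235  0.1406  0.9467  0.4833]
t 4.55 dp [0.0008 0.0011 0.0071] rv [ 0.001  -0.001  -0.0001] F [ 0.9009 -0.5044 -0.4656] gap 0.020647310281061888
[-1.0, -7.1, 0.9, 0.001, -0.001, -0.0001, 1]
```

>>> move_arm --pt "0 -5 0 0 0 0 -1" --pt "0 -10 0 0 0 0 -1" --pt "0 -15 0 0 0 0 -1" --pt "0 -20 0 0 0 0 -1" --pt "0 -20 0 0 0 0 -1"

```text
t: 4.97
eef_pos: [0.4427, -0.296, 0.1107]
eef_rot: [0.517, -0.488, 0.478, -0.516]
ft_force: [0.8, -1.0, -3.0]
finger_gap: 0.0211
```

>>> move_arm --pt "0 -20 0 0 0 0 -1" --pt "0 -20 0 0 0 0 -1" --pt "0 -15 0 0 0 0 -1" --pt "0 -5 0 0 0 0 -1" --pt "0 0 0 0 0 0 -1"

```text
t: 5.38
eef_pos: [0.4444, -0.2961, 0.1814]
eef_rot: [0.517, -0.486, 0.48, -0.517]
ft_force: [0.7, 0.2, -1.9]
finger_gap: 0.0212
```

Run:
```python
from h import *
state()
c=capture("side");crop(c,"pics/s6.png",270,110,370,200,7)
print(w2pix(c,pix2w(c,[(300,150)],0)))
c=capture("top");crop(c,"pics/t6.png",330,180,450,270,6)
plan([.46,.05,.18],[.09,-.996],10,-1)
```

```text
t 5.3833 pos [ 0.4444 -0.2961  0.1814] gap 0.021162986893757993 F [ 0.6623  0.2067 -1.8695]
[[ 0.0674 -0.0058  0.9977]
 [-0.9977  0.0051  0.0674]
 [-0.0055 -1.     -0.0054]]
q [ 0.7997  0.243  -0.3186  1.6771  0.0778  1.2417  0.5316]
[[300. 150.]]
t 5.4833 dp [0.0161 0.3459 0.0003] rv [ 0.0069 -0.0226 -0.0069] F [ 0.1539  0.2306 -2.0144] gap 0.020641003723270848
[-34.4, 0.2, 3.9, 0.0007, -0.0023, -0.0007, -1]
[-34.4, 0.2, 4.0, 0.0007, -0.0023, -0.0007, -1]
[-34.4, 0.1, 4.1, 0.0007, -0.0023, -0.0007, -1]
[-34.4, 0.1, 4.2, 0.0007, -0.0023, -0.0007, -1]
[-34.4, 0.1, 4.3, 0.0007, -0.0023, -0.0007, -1]
[-34.4, 0.1, 4.3, 0.0007, -0.0023, -0.0007, -1]
[-34.3, 0.0, 4.4, 0.0007, -0.0023, -0.0007, -1]
[-34.3, 0.0, 4.5, 0.0007, -0.0023, -0.0007, -1]
[-34.3, 0.0, 4.6, 0.0007, -0.0023, -0.0007, -1]
[-34.3, -0.0, 4.6, 0.0007, -0.0023, -0.0007, -1]
```

View pics/s6.png

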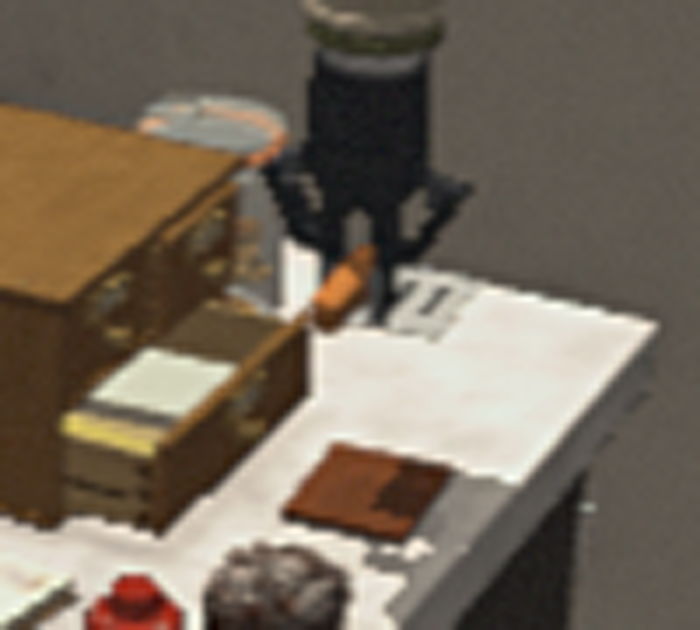

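View pics/t6.png

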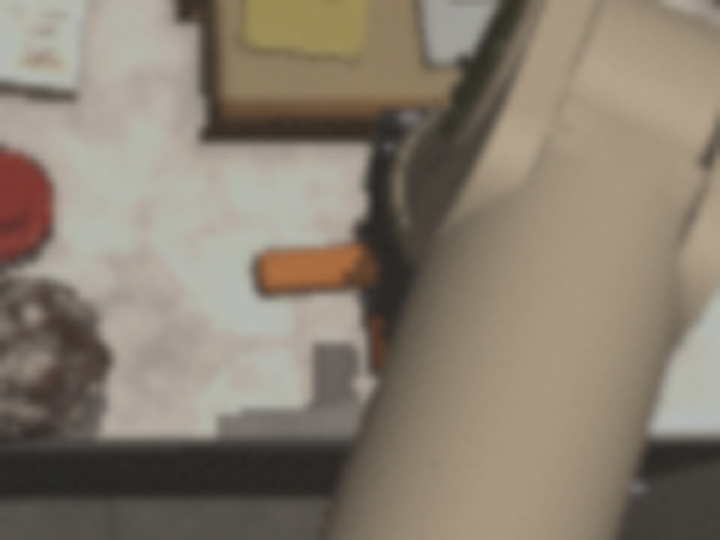

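Run:
```python
from h import *
plan([.491,.367,.18],[.09,-.996],20,-1)
```

```text
t 5.4833 dp [0.0471 0.6629 0.0003] rv [ 0.0069 -0.0226 -0.0069] F [ 0.1539  0.2306 -2.0144] gap 0.020641003723270848
[-32.9, 0.2, 4.6, 0.0003, -0.0011, -0.0003, -1]
[-32.9, 0.2, 4.6, 0.0003, -0.0011, -0.0003, -1]
[-32.9, 0.2, 4.7, 0.0003, -0.0011, -0.0003, -1]
[-32.9, 0.1, 4.7, 0.0003, -0.0011, -0.0003, -1]
[-32.9, 0.1, 4.7, 0.0003, -0.0011, -0.0003, -1]
[-32.9, 0.1, 4.8, 0.0003, -0.0011, -0.0003, -1]
[-32.9, 0.1, 4.8, 0.0003, -0.0011, -0.0003, -1]
[-32.9, 0.1, 4.8, 0.0003, -0.0011, -0.0003, -1]
[-32.9, 0.1, 4.9, 0.0003, -0.0011, -0.0003, -1]
[-32.9, 0.1, 4.9, 0.0003, -0.0011, -0.0003, -1]
[-32.9, 0.1, 5.0, 0.0003, -0.0011, -0.0003, -1]
[-32.8, 0.1, 5.0, 0.0003, -0.0011, -0.0003, -1]
[-32.8, 0.1, 5.0, 0.0003, -0.0011, -0.0003, -1]
[-32.8, 0.1, 5.1, 0.0003, -0.0011, -0.0003, -1]
[-32.8, 0.0, 5.1, 0.0003, -0.0011, -0.0003, -1]
[-32.8, 0.0, 5.1, 0.0003, -0.0011, -0.0003, -1]
[-32.8, 0.0, 5.2, 0.0003, -0.0011, -0.0003, -1]
[-32.8, 0.0, 5.2, 0.0003, -0.0011, -0.0003, -1]
[-32.8, 0.0, 5.3, 0.0003, -0.0011, -0.0003, -1]
[-32.8, -0.0, 5.3, 0.0003, -0.0011, -0.0003, -1]
```

>>> move_arm --pt "-15 0 2 0 -0.001 0 -1" --pt "-30 0 4 0 -0.001 0 -1" --pt "-33 0 4.5 0 -0.001 0 -1" --pt "-33 0 4.5 0 -0.001 0 -1" --pt "-33 0 4.5 0 -0.001 0 -1"

```text
t: 5.9
eef_pos: [0.4482, -0.1523, 0.1732]
eef_rot: [0.516, -0.492, 0.479, -0.512]
ft_force: [1.3, -0.2, -1.9]
finger_gap: 0.0213
```

>>> move_arm --pt "-33 0 4.5 0 -0.001 0 -1" --pt "-33 0 4.5 0 -0.001 0 -1" --pt "-33 0 4.5 0 -0.001 0 -1" --pt "-33 0 4.5 0 -0.001 0 -1" --pt "-33 0 4.5 0 -0.001 0 -1"

```text
t: 6.32
eef_pos: [0.4547, 0.0244, 0.1683]
eef_rot: [0.519, -0.494, 0.474, -0.511]
ft_force: [1.4, -0.4, -1.5]
finger_gap: 0.0216
```

Run:
```python
from h import *
plan([.491,.367,.17],[.09,-.996],10,-1)
```

```text
t 6.3167 dp [0.0363 0.3426 0.0017] rv [ 0.0281 -0.0274 -0.0134] F [ 1.385  -0.3962 -1.4758] gap 0.02156723666524935
[-34.0, 0.1, 5.8, 0.0028, -0.0027, -0.0013, -1]
[-34.0, 0.1, 5.9, 0.0028, -0.0027, -0.0013, -1]
[-33.9, 0.1, 5.9, 0.0028, -0.0027, -0.0013, -1]
[-33.9, 0.0, 6.0, 0.0028, -0.0027, -0.0013, -1]
[-33.9, -0.0, 6.1, 0.0028, -0.0027, -0.0013, -1]
[-33.9, -0.0, 6.2, 0.0028, -0.0027, -0.0013, -1]
[-33.9, -0.1, 6.3, 0.0028, -0.0027, -0.0013, -1]
[-33.9, -0.1, 6.4, 0.0028, -0.0027, -0.0013, -1]
[-33.8, -0.1, 6.5, 0.0028, -0.0027, -0.0013, -1]
[-33.8, -0.1, 6.6, 0.0028, -0.0027, -0.0013, -1]
```

>>> move_arm --pt "-34 0 6 0.003 -0.003 -0.001 -1" --pt "-34 0 6 0.003 -0.003 -0.001 -1" --pt "-34 0 6 0.003 -0.003 -0.001 -1" --pt "-34 0 6 0.003 -0.003 -0.001 -1" --pt "-34 0 6 0.003 -0.003 -0.001 -1"

```text
t: 6.73
eef_pos: [0.4666, 0.2053, 0.1637]
eef_rot: [0.523, -0.487, 0.473, -0.515]
ft_force: [0.6, 0.2, -1.8]
finger_gap: 0.0209
```

>>> move_arm --pt "-34 0 6 0.003 -0.003 -0.001 -1" --pt "-34 0 6 0.003 -0.003 -0.001 -1" --pt "-30 0 6 0.003 -0.003 -0.001 -1" --pt "-20 0 6 0.003 -0.003 -0.001 -1" --pt "-5 0 0 0 0 0 -1"

```text
t: 7.15
eef_pos: [0.4719, 0.3438, 0.157]
eef_rot: [0.529, -0.48, 0.468, -0.521]
ft_force: [0.0, 0.1, -2.4]
finger_gap: 0.0211
```

Run:
```python
from h import *
plan([.491,.367,.06],[.09,-.996],6,-1)
```

```text
t 7.15 dp [ 0.0191  0.0232 -0.097 ] rv [ 0.0197  0.0112 -0.0053] F [ 0.0342  0.1479 -2.4363] gap 0.021055752487079776
[-3.4, 16.1, 3.9, 0.0033, 0.0019, -0.0009, -1]
[-3.5, 16.1, 3.8, 0.0033, 0.0019, -0.0009, -1]
[-3.5, 16.1, 3.7, 0.0033, 0.0019, -0.0009, -1]
[-3.5, 16.1, 3.7, 0.0033, 0.0019, -0.0009, -1]
[-3.5, 16.2, 3.6, 0.0033, 0.0019, -0.0009, -1]
[-3.5, 16.2, 3.6, 0.0033, 0.0019, -0.0009, -1]
```

>>> move_arm --pt "-8 5 7 0.007 0.004 -0.002 -1" --pt "-8 10 7 0.007 0.004 -0.002 -1" --pt "-6 15 5 0.006 0.003 -0.001 -1" --pt "0 15 0 0 0 0 -1" --pt "0 10 0 0 0 0 -1"

```text
t: 7.57
eef_pos: [0.4833, 0.3719, 0.096]
eef_rot: [0.525, -0.476, 0.474, -0.522]
ft_force: [-0.6, -0.5, -2.8]
finger_gap: 0.0211
```

Run:
```python
from h import *
plan([.491,.367,.06],[.09,-.996],4,-1)
c=capture("side");crop(c,"pics/s7.png",170,120,300,260,5)
c=capture("top");crop(c,"pics/t7.png",130,160,290,270,5)
```

```text
t 7.5667 dp [ 0.0077 -0.0049 -0.036 ] rv [ 0.0053  0.0072 -0.0002] F [-0.5893 -0.4863 -2.7806] gap 0.021103399818640827
[1.4, 9.0, 1.8, 0.0013, 0.0018, -0.0001, -1]
[1.4, 9.0, 1.8, 0.0013, 0.0018, -0.0001, -1]
[1.4, 9.0, 1.8, 0.0013, 0.0018, -0.0001, -1]
[1.4, 9.0, 1.8, 0.0013, 0.0018, -0.0001, -1]
```

View pics/s7.png

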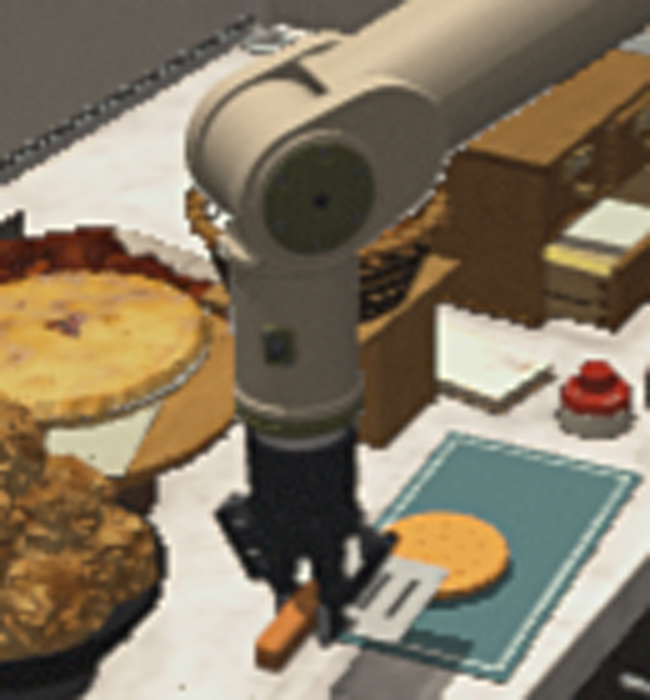

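View pics/t7.png

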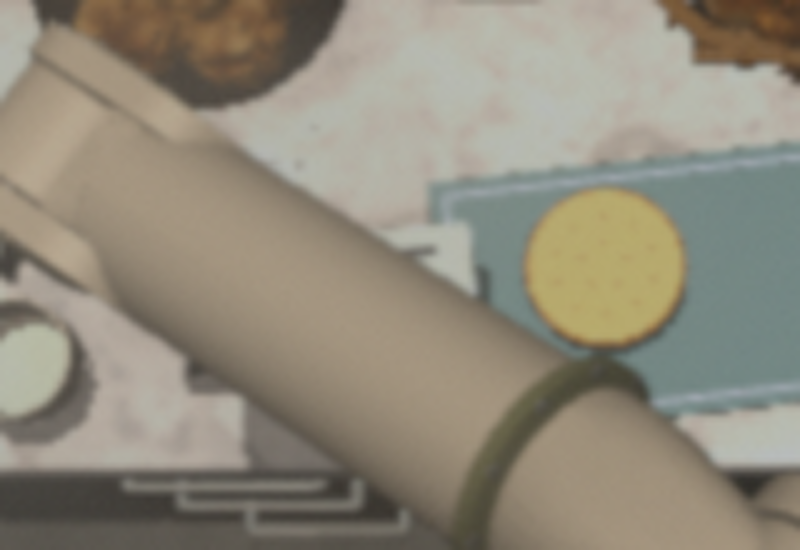

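Run:
```python
from h import *
o,M=state()
p=np.array(o["eef_pos"]); x,y,z=M.T
cs=[p+x*a+z*s+np.array([0,0,-.030+.0025]) for a,s in((.150,.04),(.150,-.04))]
print(cs)
c=capture("top");print((w2pix(c,cs)-[130,160])*5, pix2w(c,[(224,205)],cs[0][2]), pix2w(c,[np.array((606,267))/5+[130,160]],.02))
c=capture("side");print((w2pix(c,cs)-[170,120])*5, pix2w(c,np.array([(445,565),(400,640)])/5+[170,120],cs[0][2]))
```

```text
t 7.6667 pos [0.4828 0.3709 0.0955] gap 0.020922686441398143 F [-0.4875 -0.2844 -1.6741]
[[ 0.0969 -0.0071  0.9953]
 [-0.9953 -0.002   0.0968]
 [ 0.0013 -1.     -0.0073]]
q [-0.2057  0.5475 -0.6893  1.5612  0.3632  1.172  -0.8706]
[array([0.5371, 0.2255, 0.0679]), array([0.4575, 0.2178, 0.0685])]
[[469.0569 216.2102]
 [478.5195 335.8559]] [[0.5312 0.2248 0.0679]] [[0.512  0.1382 0.02  ]]
[[356.699  544.376 ]
 [453.1261 568.1272]] [[0.4652 0.2165 0.0679]
 [0.4471 0.3126 0.0679]]
```

>>> move_arm --pt "2 12 3 0.003 0.004 0 -1" --pt "2 15 3 0.003 0.003 0 -1" --pt "0 14 2 0 0 0 -1" --pt "0 8 0 0 0 0 -1" --pt "0 1 0 0 0 0 -1"

```text
t: 8.18
eef_pos: [0.4967, 0.3686, 0.0492]
eef_rot: [-0.517, 0.477, -0.48, 0.525]
ft_force: [-0.2, -0.9, -2.4]
finger_gap: 0.0213
```

Run:
```python
from h import *
plan([.491,.367,.034],[.09,-.996],2,-1)
c=capture("side");crop(c,"pics/s8.png",190,190,300,260,7)
```

```text
t 8.1833 dp [-0.0057 -0.0016 -0.0152] rv [-0.0109 -0.0044 -0.0041] F [-0.1529 -0.9469 -2.405 ] gap 0.021273132895040018
[0.6, 7.6, -3.0, -0.0054, -0.0022, -0.002, -1]
[0.5, 7.6, -3.0, -0.0054, -0.0022, -0.002, -1]
```

View pics/s8.png

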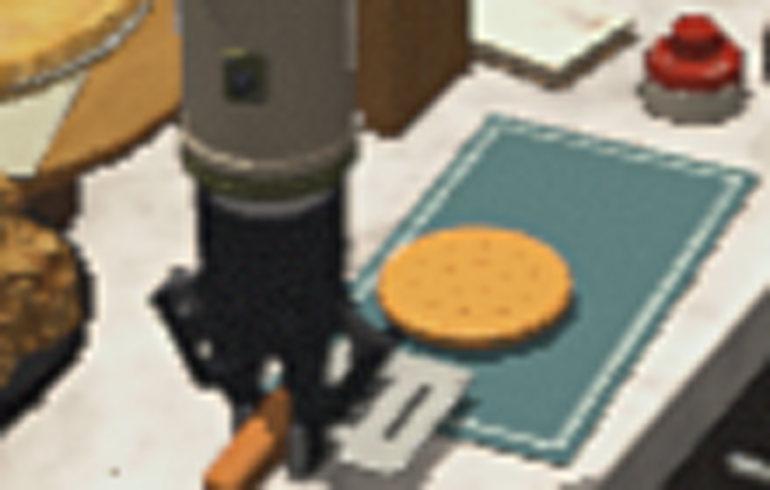

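>>> move_arm --pt "0 6 -3 -0.005 -0.002 -0.002 -1" --pt "0 5 -2 -0.005 -0.002 -0.002 -1" --pt "0 1 0 0 0 0 -1"

```text
t: 8.48
eef_pos: [0.4918, 0.3689, 0.0377]
eef_rot: [-0.521, 0.477, -0.477, 0.523]
ft_force: [-0.7, 0.1, -1.4]
finger_gap: 0.021
```

Run:
```python
from h import *
plan([.491,.367,.034],[.09,-.996],2,-1)
```

```text
t 8.4833 dp [-0.0008 -0.0019 -0.0037] rv [-0.0012 -0.0001 -0.0009] F [-0.69    0.1246 -1.3913] gap 0.021022189675991447
[0.9, 1.9, -0.5, -0.0006, -0.0, -0.0004, -1]
[0.9, 1.9, -0.5, -0.0006, -0.0, -0.0004, -1]
```

>>> move_arm --pt "1 0 -0.5 0 0 0.015 -1" --pt "0 0 0 0 0 0.015 -1" --pt "0 0 0 0 0 0 -1"

```text
t: 8.73
eef_pos: [0.4908, 0.3689, 0.0381]
eef_rot: [-0.514, 0.485, -0.468, 0.531]
ft_force: [-1.7, 1.0, -1.2]
finger_gap: 0.0209
```

```bash
cat >> h.py <<'E'
C=np.array([.512,.1385]); D=np.array([.09,-.996])/np.hypot(.09,.996)
def tip():
    o,M=state(); p=np.array(o["eef_pos"]); t=p+M[:,0]*.150+M[:,1]*.030
    print("tip",t,"ahead of centre",(t[:2]-C)@D,"lat",(t[:2]-C)@[D[1],-D[0]],"pitch",np.arcsin(-M[2,0]),"roll",M[2,2])
E
python3 - <<'E'
from h import *
tip()
E
```

```text
t 8.7333 pos [0.4908 0.3689 0.0381] gap 0.02088527561943379 F [-1.6914  1.0096 -1.1572]
[[ 0.0915 -0.0018  0.9958]
 [-0.9952  0.0345  0.0915]
 [-0.0345 -0.9994  0.0014]]
q [-0.1894  0.6052 -0.671   1.6214  0.3928  1.0351 -0.8764]
tip [0.5045 0.2207 0.003 ] ahead of centre -0.0824938920146413 lat 6.27640866362894e-05 pitch 0.03451407200354567 roll 0.0013692692703660692
```

>>> move_arm --pt "7 -0.5 0 0 0 0 -1" --pt "8 -0.3 0 0 0 0 -1" --pt "8 -0.3 0 0 0 0 -1" --pt "2 0 0 0 0 0 -1"

```text
t: 9.07
eef_pos: [0.494, 0.3415, 0.0394]
eef_rot: [-0.513, 0.485, -0.468, 0.531]
ft_force: [0.8, -0.5, -1.9]
finger_gap: 0.0211
```

Run:
```python
from h import *
tip()
c=capture("side");crop(c,"pics/s9.png",190,190,300,260,7)
c=capture("top");crop(c,"pics/t9.png",190,170,300,255,7)
tip()
```

```text
t 9.0667 pos [0.494  0.3415 0.0394] gap 0.021102149616659058 F [ 0.8328 -0.5352 -1.9052]
[[ 0.0913 -0.0002  0.9958]
 [-0.9952  0.0354  0.0913]
 [-0.0353 -0.9994  0.0031]]
q [-0.1362  0.5783 -0.6761  1.6597  0.381   1.02   -0.8348]
tip [0.5077 0.1933 0.0041] ahead of centre -0.0549984813860636 lat -0.0006234565337101684 pitch 0.035268799558537144 roll 0.003075812705884473
t 9.1667 pos [0.4938 0.3424 0.0394] gap 0.02121598836436659 F [ 0.2756 -0.2222 -1.9611]
[[ 0.0913 -0.0003  0.9958]
 [-0.9952  0.036   0.0913]
 [-0.0359 -0.9994  0.003 ]]
q [-0.1371  0.5789 -0.6765  1.659   0.3811  1.02   -0.8358]
tip [0.5075 0.1942 0.0041] ahead of centre -0.05591821489576098 lat -0.0005018892785495989 pitch 0.03586267449046646 roll 0.00298356828883356
```

View pics/s9.png

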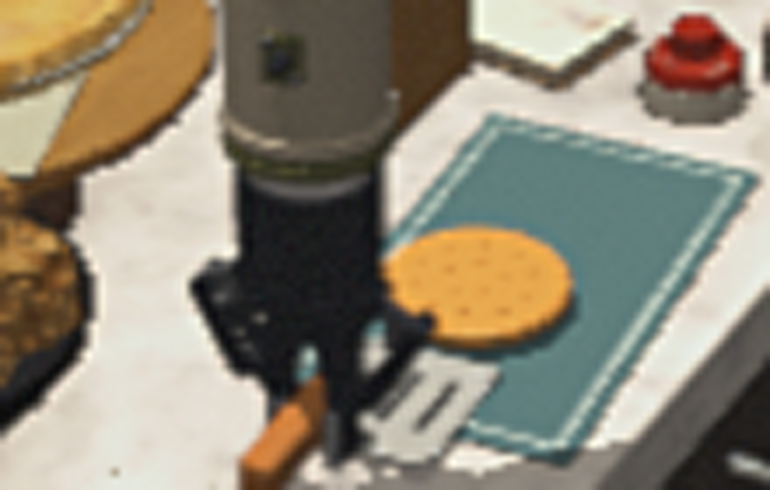

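View pics/t9.png

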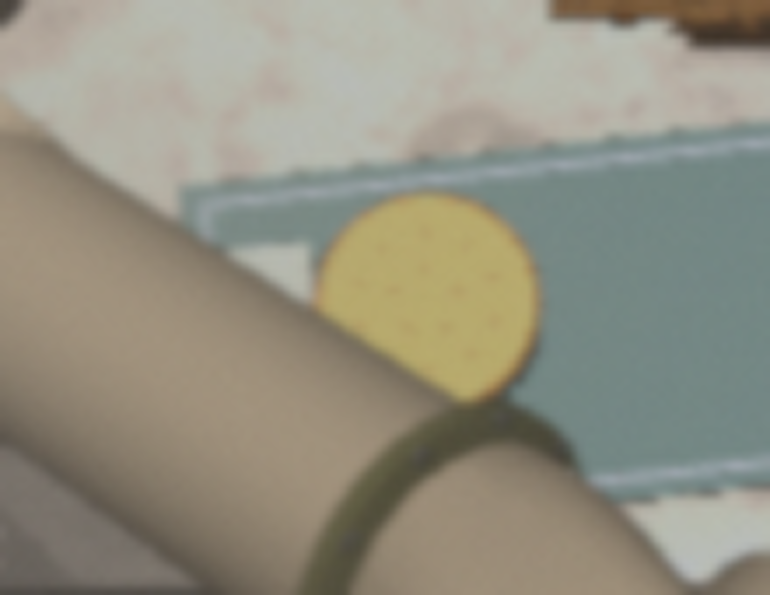

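>>> move_arm --pt "6 0.2 0 0 0 0 -1" --pt "5 0 0 -0.003 0 0 -1" --pt "1 0 0 0 0 0 -1"

```text
t: 9.42
eef_pos: [0.4946, 0.3304, 0.039]
eef_rot: [-0.514, 0.486, -0.467, 0.531]
ft_force: [0.9, 0.1, -3.2]
finger_gap: 0.0212
```

Run:
```python
from h import *
tip()
c=capture("top");crop(c,"pics/t10.png",190,170,300,255,7)
```

```text
t 9.4167 pos [0.4946 0.3304 0.039 ] gap 0.021246571814766694 F [ 0.9387  0.1085 -3.1513]
[[ 0.0924 -0.0035  0.9957]
 [-0.995   0.0366  0.0925]
 [-0.0368 -0.9993 -0.0001]]
q [-0.1129  0.5704 -0.6789  1.6735  0.3742  1.0154 -0.8138]
tip [0.5084 0.1822 0.0035] ahead of centre -0.04388440079904379 lat -0.0003501290521674216 pitch 0.036773731918933746 roll -5.850636021020872e-05
```

View pics/t10.png

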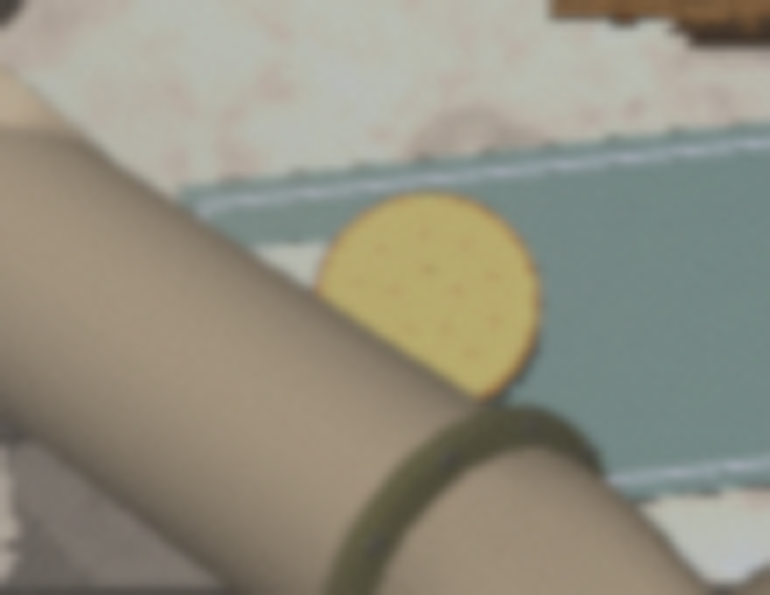

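>>> move_arm --pt "1 -3 0 0 0 -0.01 -1" --pt "2 -4 0 0 0 -0.015 -1" --pt "3 -4 0 0 0 -0.015 -1" --pt "3 -4 0 0 0 -0.015 -1"

```text
t: 9.8
eef_pos: [0.4949, 0.3207, 0.0542]
eef_rot: [0.528, -0.471, 0.482, -0.517]
ft_force: [0.1, 0.8, -1.3]
finger_gap: 0.0211
```

Run:
```python
from h import *
tip()
c=capture("side");crop(c,"pics/s11.png",190,190,300,260,7)
c=capture("top");crop(c,"pics/t11.png",190,170,300,255,7)
tip()
```

```text
t 9.8 pos [0.4949 0.3207 0.0542] gap 0.021078500917929472 F [ 0.1202  0.8073 -1.3214]
[[ 0.0923  0.0003  0.9957]
 [-0.9955 -0.0224  0.0923]
 [ 0.0223 -0.9997 -0.0017]]
q [-0.1429  0.5557 -0.665   1.6475  0.3955  1.0889 -0.8344]
tip [0.5087 0.1707 0.0276] ahead of centre -0.03233969798235443 lat 0.00036945855407866893 pitch -0.02232377513339421 roll -0.0017468991801411482
t 9.9 pos [0.4952 0.3215 0.0549] gap 0.02097679198496036 F [-0.9601  0.3992 -2.6926]
[[ 0.093   0.0017  0.9957]
 [-0.9954 -0.0211  0.093 ]
 [ 0.0211 -0.9998 -0.0002]]
q [-0.1432  0.555  -0.6654  1.6469  0.3953  1.0882 -0.8341]
tip [0.5092 0.1715 0.0281] ahead of centre -0.03313435163235288 lat -0.0001658119542016465 pitch -0.021134507500932227 roll -0.00022223351201205999
```

View pics/s11.png

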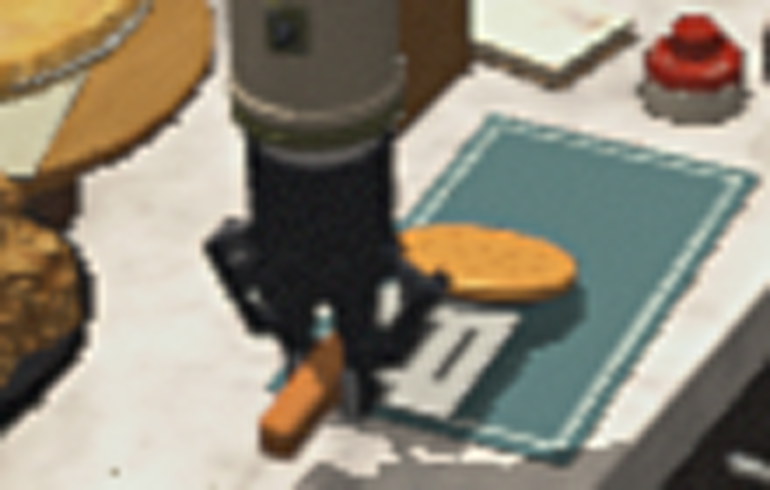

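View pics/t11.png

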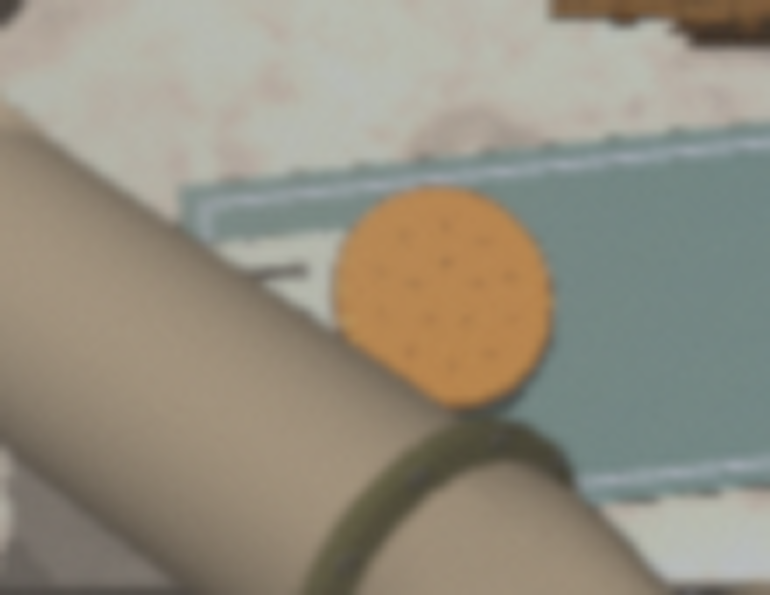

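>>> move_arm --pt "4 -8 0 0 0 0 -1" --pt "5 -8 0 0 0 0 -1" --pt "6 -8 0 0 0 0 -1" --pt "7 -7 0 0 0 0 -1" --pt "7 -6 0 0 0 0 -1"

```text
t: 10.32
eef_pos: [0.4965, 0.293, 0.0954]
eef_rot: [0.529, -0.47, 0.48, -0.518]
ft_force: [-0.5, 0.6, -1.4]
finger_gap: 0.0212
```

Run:
```python
from h import *
tip()
c=capture("side");crop(c,"pics/s12.png",190,180,300,260,7)
c=capture("top");crop(c,"pics/t12.png",190,170,300,255,7)
tip()
```

```text
t 10.3167 pos [0.4965 0.293  0.0954] gap 0.021203274695722724 F [-0.4606  0.5511 -1.4461]
[[ 0.0967  0.0003  0.9953]
 [-0.9951 -0.0204  0.0967]
 [ 0.0203 -0.9998 -0.0017]]
q [-0.0722  0.4824 -0.6891  1.6495  0.3473  1.1453 -0.7583]
tip [0.5111 0.1431 0.0685] ahead of centre -0.004691684803380594 lat 0.0005283396080000182 pitch -0.020349597449306395 roll -0.0017007769068814738
t 10.4167 pos [0.4979 0.292  0.0959] gap 0.021041258217759425 F [ 0.0803  0.1958 -2.2149]
[[ 0.0942  0.0023  0.9955]
 [-0.9953 -0.0207  0.0942]
 [ 0.0208 -0.9998  0.0003]]
q [-0.0712  0.4817 -0.688   1.6488  0.3481  1.1449 -0.759 ]
tip [0.5121 0.1421 0.069 ] ahead of centre -0.0036041901953544914 lat -0.0003781401649249426 pitch -0.020829445129216844 roll 0.0003309904614951509
```

View pics/s12.png

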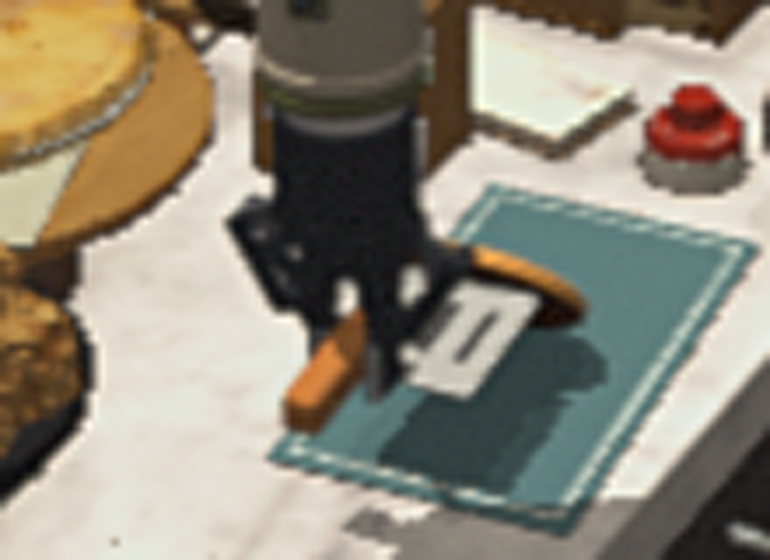

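View pics/t12.png

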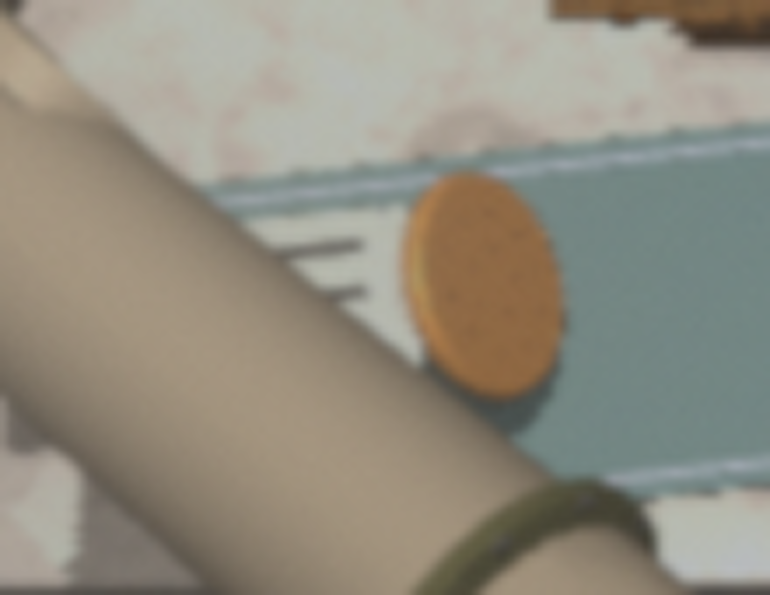

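>>> move_arm --pt "9 -6 0 0 0 0 -1" --pt "10 -4 0 0 0 0 -1" --pt "11 -2 0 0 0 0 -1" --pt "11 -1 0 0 0 0 -1"

```text
t: 10.75
eef_pos: [0.5009, 0.2497, 0.1108]
eef_rot: [0.528, -0.47, 0.48, -0.519]
ft_force: [-0.3, 0.3, -1.4]
finger_gap: 0.0209
```

Run:
```python
from h import *
tip()
c=capture("side");crop(c,"pics/s13.png",190,180,300,260,7)
tip()
```

```text
t 10.75 pos [0.5009 0.2497 0.1108] gap 0.020870338947735063 F [-0.2827  0.3478 -1.4373]
[[ 0.0967  0.0015  0.9953]
 [-0.9951 -0.0199  0.0967]
 [ 0.0199 -0.9998 -0.0004]]
q [ 0.016   0.4275 -0.6946  1.6824  0.3133  1.1523 -0.6697]
tip [0.5155 0.0998 0.0838] ahead of centre 0.03886783398972292 lat -1.4399634219277024e-06 pitch -0.019924979017060813 roll -0.00042357614946164635
t 10.8 pos [0.5019 0.2465 0.1106] gap 0.021193150787759657 F [ 1.3783 -2.5858 -1.8337]
[[ 0.0936  0.0016  0.9956]
 [-0.9954 -0.022   0.0936]
 [ 0.022  -0.9998 -0.0005]]
q [ 0.0188  0.4265 -0.692   1.6833  0.3137  1.1527 -0.668 ]
tip [0.516  0.0966 0.0839] ahead of centre 0.04212093981526312 lat -0.00020784616475332955 pitch -0.022019417786978312 roll -0.0004705811928825687
```

View pics/s13.png

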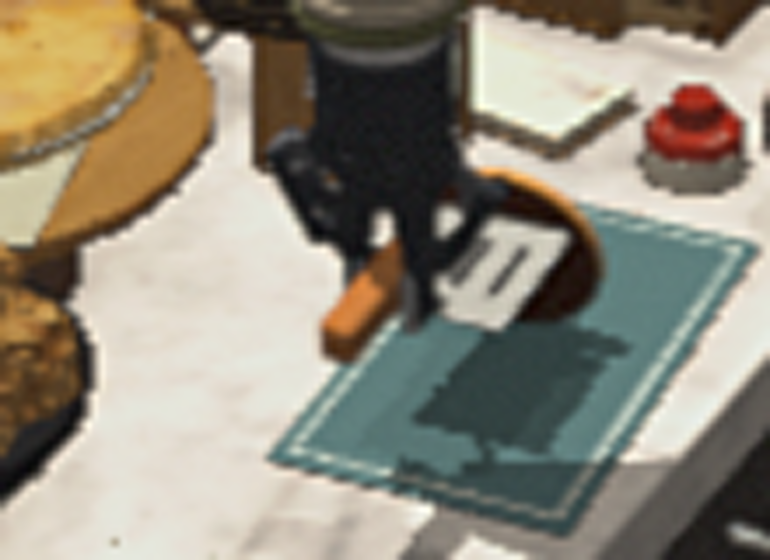

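>>> move_arm --pt "11 1 0 0 0 0 -1" --pt "11 2 0 0 0 0 -1" --pt "10 2 0 0 0 0 -1"

```text
t: 11.05
eef_pos: [0.5049, 0.2123, 0.1063]
eef_rot: [0.528, -0.47, 0.482, -0.518]
ft_force: [0.2, 0.1, -3.0]
finger_gap: 0.0214
```

Run:
```python
from h import *
tip()
c=capture("side");crop(c,"pics/s14.png",190,180,300,260,7)
tip()
```

```text
t 11.05 pos [0.5049 0.2123 0.1063] gap 0.021419290971814855 F [ 0.2053  0.0628 -2.9536]
[[ 0.0932  0.0019  0.9956]
 [-0.9954 -0.0216  0.0932]
 [ 0.0217 -0.9998 -0.0001]]
q [ 0.0822  0.4042 -0.6873  1.7201  0.3009  1.1305 -0.6051]
tip [0.519  0.0623 0.0796] ahead of centre 0.0765161006817162 lat -8.769413039874335e-05 pitch -0.021683273659036117 roll -0.0001478801960639875
t 11.1 pos [0.5055 0.2092 0.1056] gap 0.02071486062384332 F [ 0.819  -2.5518 -2.0746]
[[ 0.0903  0.0011  0.9959]
 [-0.9956 -0.0239  0.0903]
 [ 0.0239 -0.9997 -0.001 ]]
q [ 0.0846  0.404  -0.6845  1.7214  0.3016  1.1306 -0.6037]
tip [0.5191 0.0591 0.0792] ahead of centre 0.07971276657309159 lat 9.766033562505367e-05 pitch -0.0238945892734844 roll -0.0010287634496763398
```

View pics/s14.png

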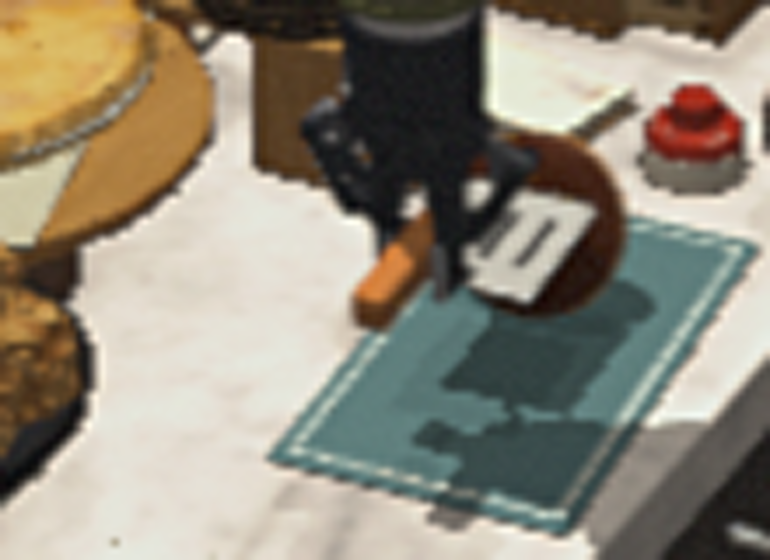

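>>> move_arm --pt "9 3 0 0 0 0 -1" --pt "7 3 0 0 0 0 -1" --pt "0 0 0 0 0 0 -1" --pt "0 0 0 0 0 0 -1"

```text
t: 11.43
eef_pos: [0.5068, 0.1898, 0.0985]
eef_rot: [0.528, -0.472, 0.483, -0.515]
ft_force: [0.5, 0.1, -1.8]
finger_gap: 0.021
```

Run:
```python
from h import *
tip()
c=capture("side");crop(c,"pics/s15.png",190,180,300,260,7)
c=capture("top");crop(c,"pics/t15.png",190,170,300,255,7)
tip()
```

```text
t 11.4333 pos [0.5068 0.1898 0.0985] gap 0.021017135202996962 F [ 0.4579  0.0509 -1.802 ]
[[ 0.088  -0.0004  0.9961]
 [-0.9958 -0.0245  0.088 ]
 [ 0.0244 -0.9997 -0.0026]]
q [ 0.1172  0.3993 -0.6787  1.7434  0.2993  1.1121 -0.5729]
tip [0.52   0.0397 0.0722] ahead of centre 0.09912667962667364 lat 0.0009030358506178421 pitch -0.024361465347208205 roll -0.0025523181941377593
t 11.5333 pos [0.5068 0.1903 0.0986] gap 0.021076548928243285 F [ 0.6696 -0.8471 -1.5934]
[[ 0.0886 -0.0003  0.9961]
 [-0.9958 -0.0244  0.0886]
 [ 0.0243 -0.9997 -0.0024]]
q [ 0.1165  0.3994 -0.6789  1.7431  0.2994  1.1123 -0.5731]
tip [0.5201 0.0402 0.0723] ahead of centre 0.0986577811706955 lat 0.0007814420136901631 pitch -0.024265286879431903 roll -0.002427552826440471
```

View pics/s15.png

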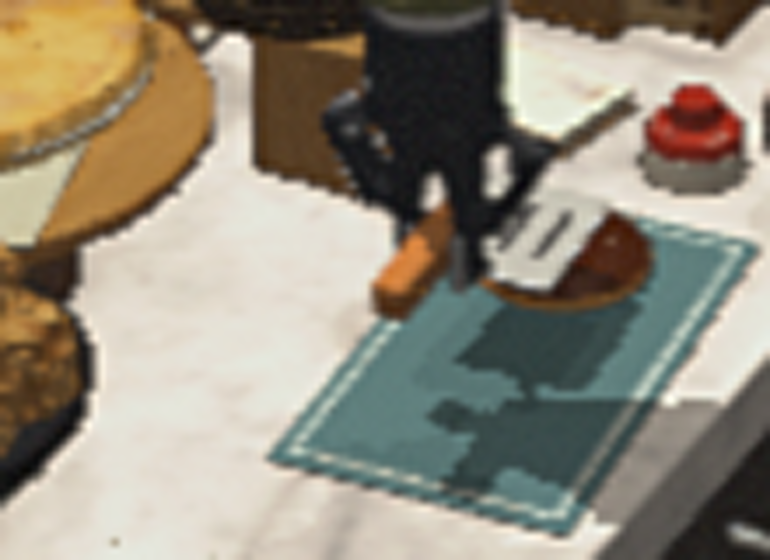

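View pics/t15.png

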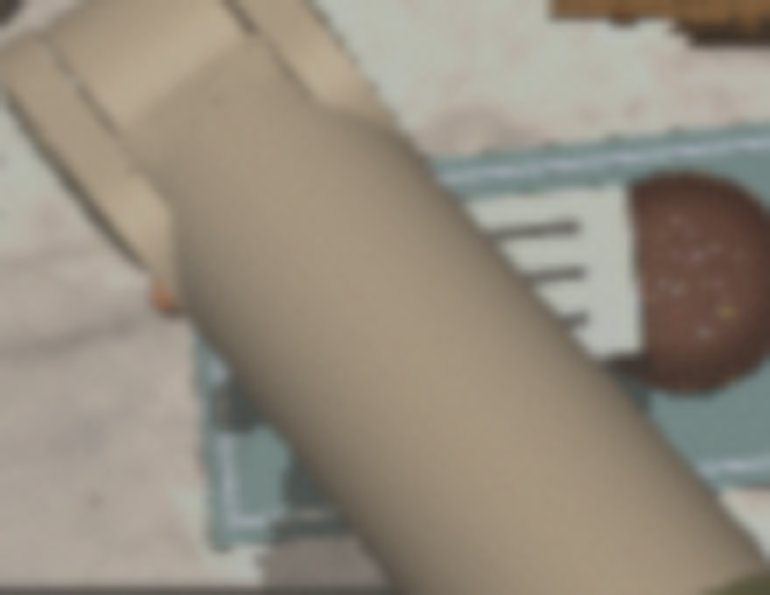

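>>> move_arm --pt "-8 -12 0 0 0 0 -1" --pt "-8 -18 0 0 0 0 -1" --pt "0 -20 0 0 0 0.01 -1" --pt "0 -20 0 0 0 0.01 -1" --pt "0 -10 0 0 0 0 -1"

```text
t: 11.95
eef_pos: [0.5022, 0.2117, 0.1783]
eef_rot: [0.526, -0.477, 0.474, -0.52]
ft_force: [0.4, 0.3, -2.1]
finger_gap: 0.021
```

Run:
```python
from h import *
c=capture("side")
q=np.array([(335,443),(452,470),(398,540),(285,515)])/7+[270,110]
w=pix2w(c,q,.012);print(w,w.mean(0))
crop(c,"pics/s16.png",190,150,370,260,4)
c=capture("top");crop(c,"pics/t16.png",230,170,450,270,3)
crop(c,"pics/t16b.png",370,200,440,260,11)
tip()
```

```text
[[ 0.5054 -0.4298  0.012 ]
 [ 0.4191 -0.4331  0.012 ]
 [ 0.4136 -0.3242  0.012 ]
 [ 0.4931 -0.3184  0.012 ]] [ 0.4578 -0.3764  0.012 ]
t 12.05 pos [0.5026 0.2115 0.1778] gap 0.02106478987131982 F [ 0.4863 -0.0999 -1.7357]
[[ 0.0942 -0.0077  0.9955]
 [-0.9955 -0.004   0.0942]
 [ 0.0033 -1.     -0.0081]]
q [ 0.1228  0.3318 -0.715   1.6381  0.2251  1.2653 -0.5409]
tip [0.5165 0.0621 0.1483] ahead of centre 0.07650707780417136 lat 0.0023965719494117616 pitch -0.0032788539471272494 roll -0.008062491871646982
```

View pics/s16.png

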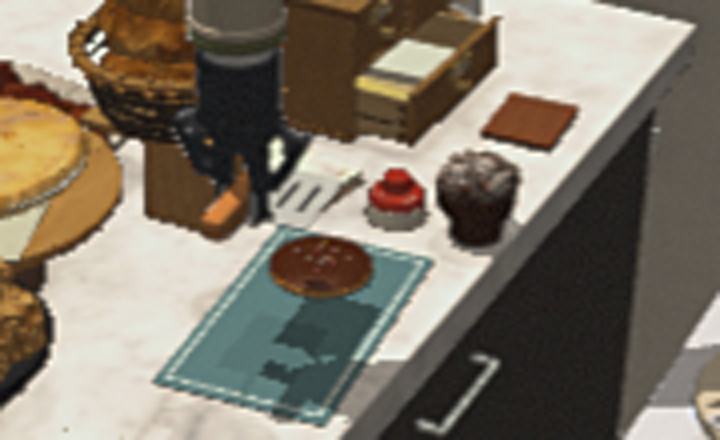

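View pics/t16.png

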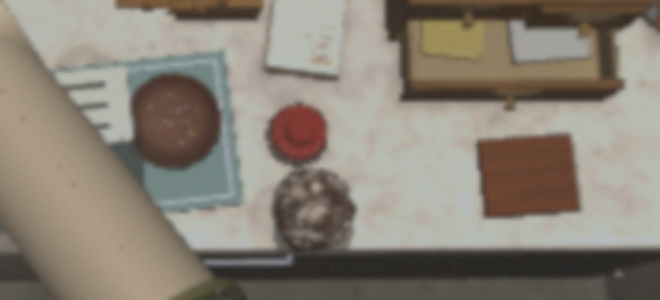

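View pics/t16b.png

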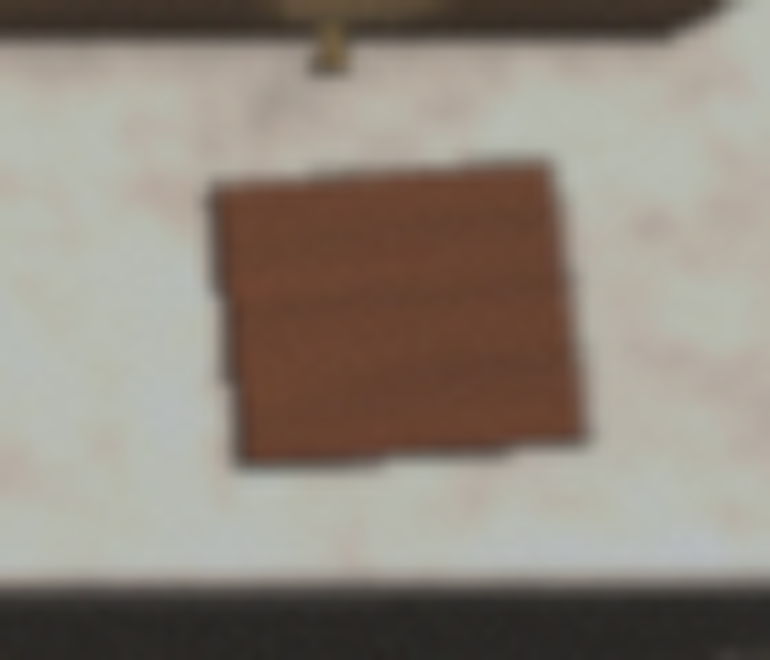

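Run:
```python
from h import *
c=capture("top")
w=pix2w(c,np.array([(215,185),(549,162),(584,440),(240,464)])/11+[370,200],.012);print(w,w.mean(0),(w[1]-w[0]),w[2]-w[3])
print("biscuit",pix2w(c,np.array([(177,120)])/3+[230,170],.02))
r=w.mean(0);d=np.array([.067,-.998])
t=r[:2]-d*.0995;print("tcp",t)
plan([t[0],t[1],.18],d,17,-1)
```

```text
[[ 0.5001 -0.3326  0.012 ]
 [ 0.507  -0.4378  0.012 ]
 [ 0.4199 -0.4434  0.012 ]
 [ 0.4131 -0.3361  0.012 ]] [ 0.46   -0.3875  0.012 ] [ 0.0069 -0.1052  0.    ] [ 0.0068 -0.1072  0.    ]
biscuit [[0.5233 0.0104 0.02  ]]
tcp [ 0.4533 -0.2882]
t 12.1 dp [-0.0487 -0.499   0.0038] rv [0.0101 0.0269 0.0042] F [ 0.5181 -0.0353 -2.4889] gap 0.021283500989916073
[29.0, -0.0, -5.6, 0.0006, 0.0016, 0.0002, -1]
[29.0, -0.1, -5.6, 0.0006, 0.0016, 0.0002, -1]
[29.0, -0.1, -5.5, 0.0006, 0.0016, 0.0002, -1]
[29.0, -0.1, -5.5, 0.0006, 0.0016, 0.0002, -1]
[29.0, -0.1, -5.4, 0.0006, 0.0016, 0.0002, -1]
[29.0, -0.1, -5.4, 0.0006, 0.0016, 0.0002, -1]
[29.0, -0.1, -5.3, 0.0006, 0.0016, 0.0002, -1]
[29.0, -0.1, -5.3, 0.0006, 0.0016, 0.0002, -1]
[29.0, -0.1, -5.2, 0.0006, 0.0016, 0.0002, -1]
[29.0, -0.1, -5.2, 0.0006, 0.0016, 0.0002, -1]
[29.0, -0.2, -5.1, 0.0006, 0.0016, 0.0002, -1]
[29.0, -0.2, -5.1, 0.0006, 0.0016, 0.0002, -1]
[29.1, -0.2, -5.1, 0.0006, 0.0016, 0.0002, -1]
[29.1, -0.2, -5.0, 0.0006, 0.0016, 0.0002, -1]
[29.1, -0.2, -5.0, 0.0006, 0.0016, 0.0002, -1]
[29.1, -0.2, -4.9, 0.0006, 0.0016, 0.0002, -1]
[29.1, -0.2, -4.9, 0.0006, 0.0016, 0.0002, -1]
```

>>> move_arm --pt "15 -1 -3 0.001 0.002 0 -1" --pt "29 -1 -6 0.001 0.002 0 -1" --pt "30 -1 -5.5 0.001 0.002 0 -1" --pt "30 -1 -5.5 0.001 0.002 0 -1" --pt "30 -1 -5.5 0.001 0.002 0 -1"

```text
t: 12.52
eef_pos: [0.484, 0.0789, 0.1745]
eef_rot: [0.528, -0.478, 0.471, -0.52]
ft_force: [0.5, -0.7, -2.3]
finger_gap: 0.0207
```

>>> move_arm --pt "30 -1 -5.5 0.001 0.002 0 -1" --pt "30 -1 -5.5 0.001 0.002 0 -1" --pt "30 -1 -5.5 0.001 0.002 0 -1" --pt "30 -1 -5 0.001 0.002 0 -1" --pt "30 -1 -5 0.001 0.002 0 -1"

```text
t: 12.93
eef_pos: [0.4653, -0.0807, 0.1723]
eef_rot: [0.527, -0.482, 0.472, -0.516]
ft_force: [0.0, 0.5, -1.8]
finger_gap: 0.0206
```

Run:
```python
from h import *
plan([.4533,-.2882,.17],[.067,-.998],7,-1)
```

```text
t 12.9333 dp [-0.012  -0.2075 -0.0023] rv [0.0209 0.0219 0.0006] F [ 0.0121  0.5046 -1.7766] gap 0.020568121588089402
[29.4, 0.4, -4.3, 0.003, 0.0031, 0.0001, -1]
[29.4, 0.4, -4.2, 0.003, 0.0031, 0.0001, -1]
[29.4, 0.4, -4.1, 0.003, 0.0031, 0.0001, -1]
[29.4, 0.4, -4.1, 0.003, 0.0031, 0.0001, -1]
[29.4, 0.4, -4.0, 0.003, 0.0031, 0.0001, -1]
[29.4, 0.3, -3.9, 0.003, 0.0031, 0.0001, -1]
[29.5, 0.3, -3.8, 0.003, 0.0031, 0.0001, -1]
```

>>> move_arm --pt "30 0 -4 0.003 0.003 0 -1" --pt "30 0 -4 0.003 0.003 0 -1" --pt "30 0 -4 0.003 0.003 0 -1" --pt "30 0 -4 0.003 0.003 0 -1" --pt "30 0 -4 0.003 0.003 0 -1"

```text
t: 13.35
eef_pos: [0.4511, -0.2389, 0.1646]
eef_rot: [0.522, -0.486, 0.477, -0.514]
ft_force: [0.5, 0.5, -2.7]
finger_gap: 0.0205
```

>>> move_arm --pt "25 0 -3 0.003 0.003 0 -1" --pt "15 0 -2 0.003 0.003 0 -1" --pt "5 0 0 0 0 0 -1" --pt "0 0 0 0 0 0 -1"

```text
t: 13.68
eef_pos: [0.4422, -0.2935, 0.1569]
eef_rot: [0.518, -0.493, 0.479, -0.509]
ft_force: [-0.2, -0.1, -1.8]
finger_gap: 0.0208
```

Run:
```python
from h import *
plan([.4533,-.2882,.075],[.067,-.998],5,-1)
```

```text
t 13.6833 dp [ 0.0111  0.0053 -0.0819] rv [ 0.0228 -0.0128 -0.0049] F [-0.2223 -0.0612 -1.7507] gap 0.020795036939328014
[-0.9, 16.3, 2.7, 0.0046, -0.0026, -0.001, -1]
[-0.9, 16.3, 2.6, 0.0046, -0.0026, -0.001, -1]
[-0.9, 16.4, 2.5, 0.0046, -0.0026, -0.001, -1]
[-0.9, 16.4, 2.4, 0.0046, -0.0026, -0.001, -1]
[-0.9, 16.4, 2.4, 0.0046, -0.0026, -0.001, -1]
```

>>> move_arm --pt "-2 12 4 0.008 -0.005 -0.002 -1" --pt "-2 16 4 0.008 -0.005 -0.002 -1" --pt "-1 18 3 0.006 -0.003 -0.001 -1" --pt "0 16 0 0 0 0 -1" --pt "0 10 0 0 0 0 -1"

```text
t: 14.1
eef_pos: [0.454, -0.2806, 0.0809]
eef_rot: [-0.518, 0.482, -0.481, 0.518]
ft_force: [-1.3, 0.8, -2.0]
finger_gap: 0.0208
```

Run:
```python
from h import *
plan([.4533,-.2882,.052],[.067,-.998],3,-1)
c=capture("side");crop(c,"pics/s17.png",280,120,380,210,7)
```

```text
t 14.1 dp [-0.0007 -0.0076 -0.0289] rv [ 0.0005  0.007  -0.002 ] F [-1.3     0.8201 -2.001 ] gap 0.02076204730312901
[2.5, 9.6, -0.4, 0.0002, 0.0023, -0.0007, -1]
[2.5, 9.6, -0.4, 0.0002, 0.0023, -0.0007, -1]
[2.5, 9.6, -0.4, 0.0002, 0.0023, -0.0007, -1]
```

View pics/s17.png

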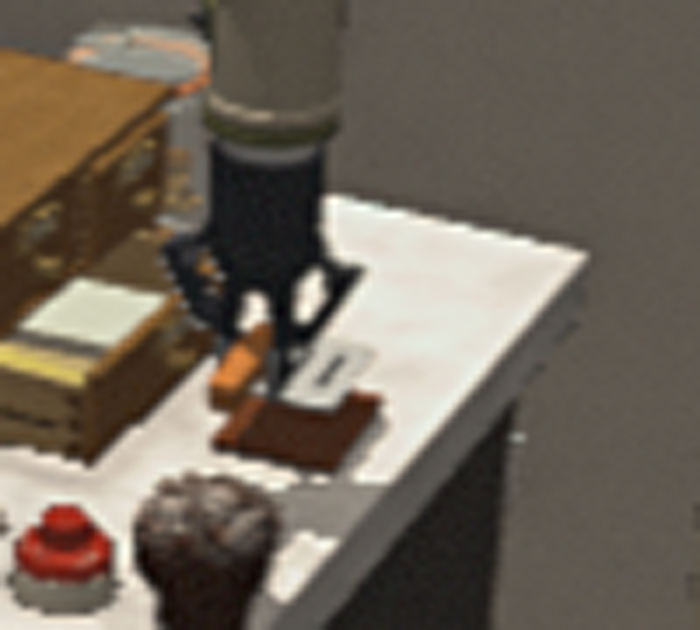

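>>> move_arm --pt "4 8 -0.5 0 0.003 -0.001 -1" --pt "3 9 -0.5 0 0.003 -0.001 -1" --pt "0 8 0 0 0 0 -1" --pt "0 3 0 0 0 0 -1" --pt "0 0 0 0 0 0 -1"

```text
t: 14.57
eef_pos: [0.4534, -0.2852, 0.0489]
eef_rot: [0.518, -0.483, 0.481, -0.517]
ft_force: [-0.5, 0.3, -3.3]
finger_gap: 0.0211
```

Run:
```python
from h import *
plan([.4533,-.2882,.042],[.067,-.998],3,-1);tip()
```

```text
t 14.5667 dp [-0.0001 -0.003  -0.0069] rv [ 0.0031  0.0039 -0.0023] F [-0.493   0.2863 -3.3088] gap 0.02106228070632869
[1.0, 2.3, -0.1, 0.001, 0.0013, -0.0008, -1]
[1.0, 2.3, -0.1, 0.001, 0.0013, -0.0008, -1]
[1.0, 2.3, -0.1, 0.001, 0.0013, -0.0008, -1]
t 14.5667 pos [ 0.4534 -0.2852  0.0489] gap 0.02106228070632869 F [-0.493   0.2863 -3.3088]
[[ 0.0709 -0.0032  0.9975]
 [-0.9975  0.0021  0.0709]
 [-0.0023 -1.     -0.003 ]]
q [ 0.8109  0.391  -0.3739  1.8176  0.1692  0.9682  0.4367]
tip [ 0.4639 -0.4347  0.0186] ahead of centre 0.5665632976863328 lat 0.0994938288671713 pitch 0.002337795662390682 roll -0.0030474569730920553
```

>>> move_arm --pt "1 2.5 0 0.001 0.001 -0.001 -1" --pt "1 2.5 0 0.001 0.001 -0.001 -1" --pt "1 1.5 0 0 0 0 -1" --pt "0 0 0 0 0 0 -1"

```text
t: 14.9
eef_pos: [0.4543, -0.2892, 0.043]
eef_rot: [0.517, -0.482, 0.483, -0.517]
ft_force: [-0.1, -0.7, -3.3]
finger_gap: 0.0207
```

Run:
```python
from h import *
plan([.4533,-.2882,.042],[.067,-.998],3,-1)
```

```text
t 14.9 dp [-0.001  0.001 -0.001] rv [-0.0008  0.001   0.0013] F [-0.0555 -0.7296 -3.3429] gap 0.0206914779788996
[-0.4, 0.3, -0.3, -0.0003, 0.0003, 0.0004, -1]
[-0.4, 0.3, -0.3, -0.0003, 0.0003, 0.0004, -1]
[-0.4, 0.3, -0.3, -0.0003, 0.0003, 0.0004, -1]
```

>>> move_arm --pt "0 1 0 0 0 0 -1" --pt "0 1 0 0 0 0 -1" --pt "0 0 0 0 0 0 -1"

```text
t: 15.15
eef_pos: [0.4547, -0.2898, 0.0418]
eef_rot: [0.517, -0.482, 0.484, -0.516]
ft_force: [-0.2, 0.4, -0.6]
finger_gap: 0.0211
```

Run:
```python
from h import *
plan([.4533,-.2882,.042],[.067,-.998],3,-1)
c=capture("side");crop(c,"pics/s18.png",290,140,360,200,10)
plan([.4533,-.2882,.042],[.067,-.998],1,-1)
```

```text
t 15.15 dp [-0.0014  0.0016  0.0002] rv [-0.0019  0.0005  0.0025] F [-0.1789  0.3562 -0.6188] gap 0.021140549160950043
[-0.6, -0.1, -0.4, -0.0006, 0.0002, 0.0008, -1]
[-0.6, -0.1, -0.4, -0.0006, 0.0002, 0.0008, -1]
[-0.6, -0.1, -0.4, -0.0006, 0.0002, 0.0008, -1]
t 15.2 dp [-0.0015  0.0017  0.0002] rv [-0.002   0.0005  0.0026] F [ 0.3836 -0.5855 -1.3811] gap 0.020955525063272782
[-1.8, -0.2, -1.4, -0.002, 0.0005, 0.0026, -1]
```

View pics/s18.png

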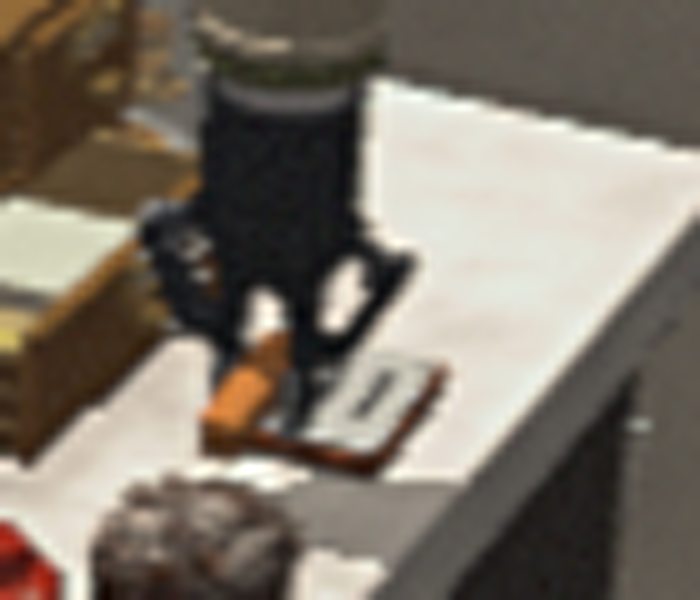

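>>> move_arm --pt "0 0 0 0 0 0 -0.4" --pt "0 0 0 0 0 0 0.2" --pt "0 0 0 0 0 0 0.6" --pt "0 0 0 0 0 0 0.6" --pt "0 0 0 0 0 0 0.6"

```text
t: 15.62
eef_pos: [0.4561, -0.2904, 0.043]
eef_rot: [-0.517, 0.48, -0.485, 0.517]
ft_force: [-0.3, -0.2, -0.5]
finger_gap: 0.0683
```

Run:
```python
from h import *
plan([.4547,-.2898,.12],[.067,-.998],5,.6)
```

```text
t 15.6167 dp [-0.0014  0.0006  0.077 ] rv [-0.0045  0.0009  0.0044] F [-0.3193 -0.2123 -0.4761] gap 0.068259065776223
[-0.1, -15.4, -0.2, -0.0009, 0.0002, 0.0009, 0.6]
[-0.1, -15.4, -0.2, -0.0009, 0.0002, 0.0009, 0.6]
[-0.1, -15.4, -0.2, -0.0009, 0.0002, 0.0009, 0.6]
[-0.1, -15.4, -0.2, -0.0009, 0.0002, 0.0009, 0.6]
[-0.1, -15.4, -0.3, -0.0009, 0.0002, 0.0009, 0.6]
```

>>> move_arm --pt "0 -10 0 0 0 0 0.6" --pt "0 -15 0 0 0 0 0.6" --pt "0 -20 0 0 0 0 0.6" --pt "0 -30 0 0 0 0 0.6" --pt "0 -30 0 0 0 0 0.6"

```text
t: 16.03
eef_pos: [0.4517, -0.2873, 0.1472]
eef_rot: [0.517, -0.485, 0.48, -0.517]
ft_force: [1.3, -1.1, 0.7]
finger_gap: 0.0682
```

>>> move_arm --pt "20 -15 0 0 0 0 0.6" --pt "30 -5 -20 0 0 0 0.6" --pt "30 0 -25 0 0 0 0.6" --pt "30 0 -25 0 0 0 0.6" --pt "30 0 -25 0 0 0 0.6"

```text
t: 16.45
eef_pos: [0.3781, -0.4303, 0.183]
eef_rot: [-0.521, 0.472, -0.481, 0.525]
ft_force: [0.8, -1.3, 0.2]
finger_gap: 0.0683
```

>>> move_arm --pt "30 0 -25 0 0 0 0.6" --pt "30 0 -25 0 0 0 0.6" --pt "20 0 -20 0 0 0 0.6" --pt "0 0 0 0 0 0 0.6"

```text
t: 16.78
eef_pos: [0.3047, -0.5277, 0.1869]
eef_rot: [-0.52, 0.473, -0.485, 0.52]
ft_force: [-1.5, 0.2, -0.8]
finger_gap: 0.0682
```

Run:
```python
from h import *
state()
c=capture("side");crop(c,"pics/s19.png",190,120,370,260,4)
c=capture("top");crop(c,"pics/t19.png",190,170,450,270,3)
crop(c,"pics/t19b.png",350,200,440,260,8)
```

```text
t 16.7833 pos [ 0.3047 -0.5277  0.1869] gap 0.06816388293912962 F [-1.5131  0.1588 -0.8353]
[[ 0.0827  0.0122  0.9965]
 [-0.9965 -0.0105  0.0829]
 [ 0.0115 -0.9999  0.0113]]
q [ 1.1792  0.3738 -0.2394  1.4902  0.0867  1.2726  1.0144]
```

View pics/s19.png

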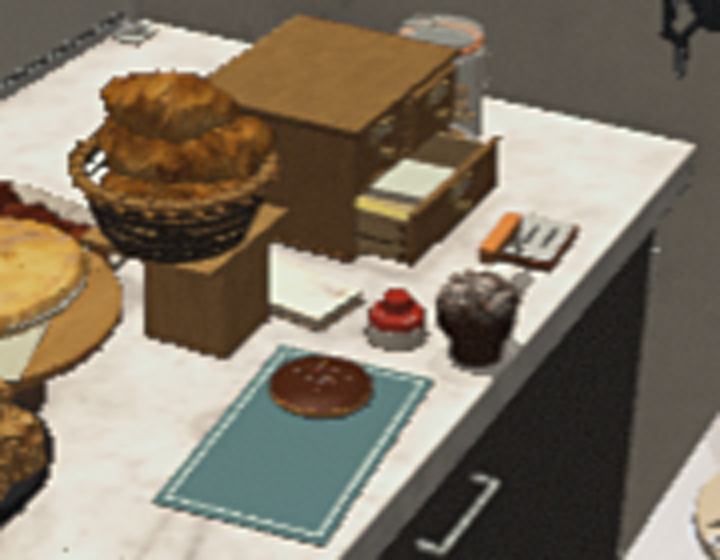

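View pics/t19.png

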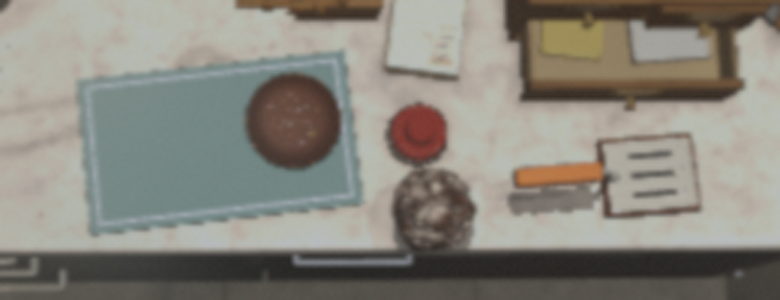

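View pics/t19b.png

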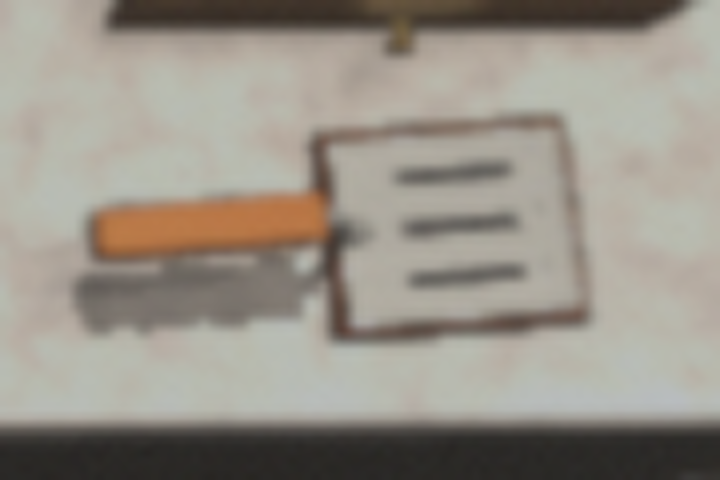

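Run:
```python
from h import *
c=capture("top");b=pix2w(c,[np.array((293,120))/3+[190,170]],.02)[0];d=b[:2]-[.5017,.0984]
e=np.array([-.11,.994]);print(b,"mat y",d@e,"mat x",d@[e[1],-e[0]])
bl=pix2w(c,np.array([(333,135),(560,122),(583,315),(350,328)])/8+[350,200],.0145).mean(0);print("blade",bl)
robot.close_job()
```

```text
[0.5233 0.0149 0.02  ] mat y -0.08532864910349648 mat x 0.012283174961323461
blade [ 0.4606 -0.3901  0.0145]
the job is handed in; nothing more can be done
```

The biscuit now lies flat on the mat, icing up, and the spatula is back on its rest. I handed the job in at about 17 s of the 64 s; it reported no verdict.

- **What I did:** I gripped the spatula by its handle, slid the blade about 11 mm under the biscuit's +y edge and swung the blade tip up in an arc. The biscuit tipped over its far edge and dropped onto the free half. I then laid the blade back on the rest, released it and moved the arm clear.
- **Biscuit:** In the last pictures its centre is about 12 mm (mat x) and -85 mm (mat y) from the mat's middle, inside the 75 and 140 mm limits.
- **Spatula:** The blade looks flat on the rest, its centre about 3 mm from the rest's middle against the 25 mm allowed.
- **Muffin, ramekin and tape:** The muffin looks unmoved. I did not re-check the ramekin or tape roll after the flip; the arm passed well above them.
- **Checks that fell short:**
  - The first grip was about 8 mm too high on the handle, so I opened and gripped again about 7 mm below its mid height, which held throughout.
  - Before the lift, two blade corner readings were 6 to 8 mm off the predicted position. I put this down to rough pixel readings.

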